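# Lock the row of weight boxes and hang the gate

### The arm

A 6-joint arm with a two-finger parallel gripper is mounted at the origin on the work surface. World frame = base frame: x ahead of the robot, y to its left, z up, the work surface at z = 0. Lengths are in m, angles in rad, forces in N, time in s.
With the tool pointing down it reaches from about 0.3 to 0.775 m from the base axis. Payload 14.6 kg.
Tool frame: the origin (TCP) lies at the very end of the fingers, on their centre line; the grasp point (between the pads) lies 19 mm behind it (pinch_z is the distance from the TCP to the grasp point, in m); z points along the fingers, y is the direction in which the jaws open and shut (so a half turn about z gives the same grasp; the last joint's range is limited). The gripper opens to 94 mm and grips with 3 to 60 N. Pads are 16 mm wide; open, the fingers measure 119 mm over their backs; the gripper's body (75 mm by 177 mm) begins 78 mm behind the grasp point.
Start: joints at [-1.262, 0.3, 1.521, -0, 1.321, -0.067], TCP at [0.202, -0.512, 0.205] pointing down, gripper open.
Joint ranges: [-3.03, 3.03], [-0.79, 2.21], [0.23, 2.52], [-1.04, 4.18], [0, 3.07], [-2.55, 2.55]. Speed limits (rad/s): [2.22, 2.22, 2.57, 3.14, 3.14, 3.14].

### API

Orientations are given as [roll, pitch, yaw] about the fixed x, y, z axes, in that order (R = Rz(yaw) Ry(pitch) Rx(roll)).
In Python, from station import get_obs, camera, hand_in, pinch_z gives the robot as it stands.
- The arm moves only by the tool servo_tool, never from a script. Its argument "moves" is a list that holds one entry, the list of rows, each a list of 7 numbers: the turn, a rotation vector about the tool's x, y, z normalised to -1 to 1, where 1 is pi/2 rad, then the shift along the tool's x, y, z normalised to -1 to 1, where 1 is 500 mm, then the closure, from 0 (fully open) to 1 (shut). In form: [[[rx, ry, rz, x, y, z, hand], ...]]. A call has 1 to 12 rows; each row is the pose to reach, as a shift and turn from the pose measured when the call began, along the tool's axes at that moment; what a row does not reach only later rows make up. A row lasts 1/12 s, in which the tool goes at most 41.7 mm and 7.16 degrees, less where a joint would pass 70% of its speed; a pose out of reach is approached as far as the arm can. A call with a number of a shift or a turn outside -1 to 1 is refused whole. A call with a gripper value outside its range is refused whole. The fingers move at their own pace and stop on an object; "squeeze" is the grip in N (left out, the last holds). Time passes only in rows, so rows that repeat a pose let the fingers close. It gives the time, the measured TCP pose, the force and the opening at its end, in the units of the state.
- get_obs(): the state, without advancing time (a new reading comes with each control period).
- camera(name): name is "side" or "top" or "wrist"; returns a dict with "color" (420x560x3 uint8, red, green, blue), "intrinsics" (3x3 intrinsics, pixels), "distortion" ([k1, k2, p1, p2, k3] as OpenCV has them; the pictures are not rectified), "rvec" (rotation vector, rad) and "tvec" (3), from world to camera coordinates, as OpenCV has them. Camera axes: x right, y down, z forward; pixel columns grow to the right and rows downward; lengths in m; the calibration is good to about 2 mm. A picture is of the moment at which its call begins. There is no depth.
- hand_in(): hands the job in, once; it reports no verdict.
The state is a dict: "time_s": time; "qpos": joint angles; "joint_vel": joint speeds; "tau": joint torques, N m; "ee_pos": TCP position; "eef_rot": TCP orientation; "force": force on the tool from outside, world axes, zero at the start; "moment": the same for the moment, N m; "grip_width": finger opening in m.
Only numpy, scipy, OpenCV 4.12 (cv2) and the standard library are available. Lean on these libraries where they do the work, as an engineer would, in place of code of your own. Each camera call takes 0.05 s, during which the arm holds its last target.

### The job

Get this van stock rack ready for the road: put the third box of balance weights in the row beside the other two, slide the wooden wedge thin end first between that box and the slanted cheek, and drive it fully home to the back wall so that the row is clamped tight against the sprung end plate. Then hang the lift-off gate across the open side, both knuckles fully down on their pins. Leave the other things on the bench alone.

Things in the scene. Friction and masses are not known exactly. Their poses are not given: they have to be found in the camera images.
- rack: Grey stock rack fixed on the bench (mm). Origin on the bench below the middle of the row space. The row runs along its y, depth is x. Floor plate: top z = 12, x -105..63, y -115..117. Back wall: inner face x = 55, top z = 50. The -x side is open. Sprung end plate at +y, slanted cheek at -y. Boxes stand with x along rack x near x = 0; row closed up on the free plate: centres y = 67, 27, -13.
- buffer (a joint): How far (m) the sprung end plate is pressed back towards the rack's +y: 0 free (inner face at rack y = 87 mm, top z = 66 mm; an end wall stands behind it at y 107..117, top z = 68), about 0.006 with the wedge home, stop at 0.012. Spring 0.25 N per mm.
- cheek (a point): Middle of the fixed slanted steel cheek's inner face, at the floor plate (rack x = 0, y = -62, z = 12 mm), axes as the rack's. The face is upright, runs from x = -53 to 54 and slants in plan: rack y = -62 mm + 0.2 x, so the wedge's space is wide at the open side and narrows to the back wall. Top at z = 64.
- box_a: First box of the row, in the rack by the end plate, loose. Steel stock box, 100 long (x), 40 wide (y), 60 high, 0.15 kg; on the lid's middle an upright grip rib, 14 thick in x, 26 long in y, from 60 to 100 above the underside. Same turned half round. Origin: centre of underside.
- box_b: Second box, in the rack beside box_a, loose with a few mm of play. Steel stock box, 100 long (x), 40 wide (y), 60 high, 0.15 kg; on the lid's middle an upright grip rib, 14 thick in x, 26 long in y, from 60 to 100 above the underside. Same turned half round. Origin: centre of underside.
- box_c: Third box, standing on the bench. Steel stock box, 100 long (x), 40 wide (y), 60 high, 0.15 kg; on the lid's middle an upright grip rib, 14 thick in x, 26 long in y, from 60 to 100 above the underside. Same turned half round. Origin: centre of underside.
- wedge: Wooden wedge, stands on the bench. 120 long (x), 60 high; thin end (24 wide) at +x, thick end (48) at -x. +y face straight at y = 18; -y face slants, y = -18 mm + 0.2 x. Upright grip rib centred at x = -12, y = -1: 14 thick in x, 26 long in y, z 60..100. 0.2 kg. Origin: underside, mid length. Driven by its thick end (up to 15 N; push along the cheek, not askew) it stays by friction.
- wedge_home (a point): On the rack's floor plate: where the wedge's origin is (rack x = -5, y = -45, z = 12 mm) when fully home: axes parallel to the rack's, thin end at the back wall, straight face against box_c, slanted face on the cheek.
- gate: Lift-off gate, aluminium, stands upright on the bench. 200 long (y), leaf 10 thick (x) and 60 high; in the middle an upright grip tab 10 thick in x, 30 long in y, z 60..112. At y = -89 and 89 an upright tubular knuckle, 22 outside, 15 inside, z 0..40, open at both ends. 0.3 kg. Same turned half round. Origin: centre of underside.
- gate_home (a point): On the rack's floor plate midway between the pintle pins (rack x = -80, y = -15, z = 12 mm), axes as the rack's: where the gate's origin is when it hangs fully down, its y along the rack's y. The two upright steel pins stand 89 mm either side of it along y: 10 in diameter, 38 high above the floor plate, top 10 tapered.
- chock: Bystander, leave it alone: rubber wheel chock, black, 150 x 75 x 70, ramp-shaped (mm). Origin under it or on it.
- cone: Bystander, leave it alone: steel balancing cone, 90 across, 52 high (mm). Origin under it or on it.
- long_box: Bystander, leave it alone: plain low steel box without a rib, 130 x 70 x 45 high (mm). Origin under it or on it.
- wrench: Bystander, leave it alone: steel wrench, about 200 long, lying flat (mm). Origin under it or on it.
- mallet: Bystander, leave it alone: mallet with rubber head, about 240 long, lying flat (mm). Origin under it or on it.
- tub: Bystander, leave it alone: grey screw-top tub, 76 across, 95 high, standing (mm). Origin under it or on it.
- hub_nut: Bystander, leave it alone: dark winged hub nut, 120 across its wings, 45 high (mm). Origin under it or on it.

How it is judged:
On the way, in this order (a step that is already met when the one before it is completed fails the run):
1. the third box stands in the row on the rack's floor (x of box_c in the frame of rack between -0.015 and 0.015 m and y of box_c in the frame of rack between -0.045 and 0.003 m and z of box_c in the frame of rack below 0.017 m and angle between box_c's own z axis and vertical below 0.1 rad and angle between the x axis of box_c and the x axis of rack, either way round below 0.12 rad), for 0.2 s.
2. the wedge is fully home and the row is clamped against the sprung end plate (x of box_a in the frame of rack between -0.015 and 0.015 m and y of box_a in the frame of rack between 0.06 and 0.083 m and z of each of box_a, box_b, box_c, wedge in the frame of rack below 0.017 m and angle between each of box_a, box_b, box_c, wedge's own z axis and vertical below 0.1 rad and angle between the x axis of each of box_a, box_b, box_c and the x axis of rack, either way round below 0.12 rad and x of box_b in the frame of rack between -0.015 and 0.015 m and y of box_b in the frame of rack between 0.02 and 0.043 m and x of box_c in the frame of rack between -0.015 and 0.015 m and y of box_c in the frame of rack between -0.02 and 0.003 m and x of wedge in the frame of rack between -0.012 and 0.003 m and y of wedge in the frame of rack between -0.051 and -0.039 m and value of joint buffer above 0.003 m), for 0.2 s.
3. the gate hangs fully down on both pins (horizontal distance between gate and gate_home below 0.008 m and z of gate in the frame of rack below 0.017 m and angle between gate's own z axis and vertical below 0.08 rad and angle between the y axis of gate and the y axis of rack, either way round below 0.08 rad and contact force between gate and the fingers below 0.1 N), for 0.2 s.
At the end, for the whole second after the job is handed in: Boxes upright side by side on the rack floor (15 mm, 0.12 rad), wedge within 7 mm of home, end plate pressed back over 3 mm, gate down on both pins (underside within 5 mm of the floor plate, 8 mm of gate_home, 0.08 rad), all at rest (all of step 2 and horizontal distance between gate and gate_home below 0.008 m and z of gate in the frame of rack below 0.017 m and angle between gate's own z axis and vertical below 0.08 rad and angle between the y axis of gate and the y axis of rack, either way round below 0.08 rad and linear speed of each of box_a, box_b, box_c, wedge, gate below 0.02 m/s); the robot touches nothing.
It fails at once if a bystander was moved by more than 40 mm (distance of any of chock, cone, long_box, wrench, mallet, tub, hub_nut from where it was at the start of the episode above 0.04 m).
It also fails if it takes over 72 s, if anything falls off the work surface, if the arm or the gripper's body presses on something with over 40 N, if the wrist force passes 120 N, or if a joint passes its speed limit or range.

## Working session

There is one attempt and no reset: what is moved stays moved. The work goes in short steps, Python scripts to look and compute and a tool call to move; the robot and the scene stay as the last step left them, time stands still between calls to the robot, and variables do not carry over. Pictures are saved under pics/ and viewed, and the job is handed in when it is done.

Besides the shell and the picture viewer there is one more tool, called after ">>>" as a command line: name --argument value ..., lists and objects as JSON in quotes. servo_tool: Moves the arm, as the interface text tells. Scaled input: -1 to 1 covers 500 mm each way for a shift and pi/2 rad each way for a turn. Its arguments: {"type":"object","properties":{"moves":{"type":"array"},"squeeze":{"type":"number"}},"required":["moves"]}

```bash
ls; mkdir -p pics; python3 - <<'E'
from station import *
import cv2
print(get_obs(),pinch_z)
for n in ["side","top","wrist"]:
    c=camera(n); cv2.imwrite(f"pics/{n}0.png",c["color"][:,:,::-1]); print(n,c["intrinsics"].tolist(),c["distortion"],c["rvec"],c["tvec"])
E
```

```text
pics
{'time_s': 0.0, 'qpos': array([-1.26163850e+00,  3.00490605e-01,  1.52157835e+00, -6.64051595e-06,
        1.32067826e+00, -6.66201832e-02]), 'joint_vel': array([-0.00107385, -0.00109027, -0.00070862,  0.000973  , -0.00045219,
        0.00162445]), 'tau': array([-4.24727159e-04, -5.31798720e+01, -3.52741921e+01,  7.07237399e-02,
        2.42736196e-02, -1.09126056e-04]), 'ee_pos': array([ 0.20175508, -0.51138313,  0.20487678]), 'eef_rot': array([-3.14044023e+00, -7.04421414e-05,  3.75779620e-01]), 'force': array([-0.28637889, -0.02501201,  0.68043754]), 'moment': array([ 0.0212084 ,  0.03516178, -0.00520449]), 'grip_width': 0.09384974180078988} 0.0188
side [[380.76910698899286, 0.0, 281.7435262428507], [0.0, 380.76910698899286, 209.61858486211605], [0.0, 0.0, 1.0]] [-0.01470488  0.          0.          0.          0.        ] [ 0.75795991 -2.52141     1.19005794] [0.42659892 0.19011046 0.80182275]
top [[437.0855698864944, 0.0, 286.3697346686873], [0.0, 437.0855698864944, 213.9275774044272], [0.0, 0.0, 1.0]] [-0.02067472  0.          0.          0.          0.        ] [ 2.12724732 -2.10925188  0.18414981] [0.02793477 0.52578164 1.35330925]
wrist [[326.95128657939154, 0.0, 277.21119469300424], [0.0, 326.95128657939154, 208.56907661194], [0.0, 0.0, 1.0]] [-0.07358136  0.          0.          0.          0.        ] [-2.43666119  1.65827997  0.19103913] [-0.54836408 -0.02275386  0.38752951]
```

View pics/top0.png

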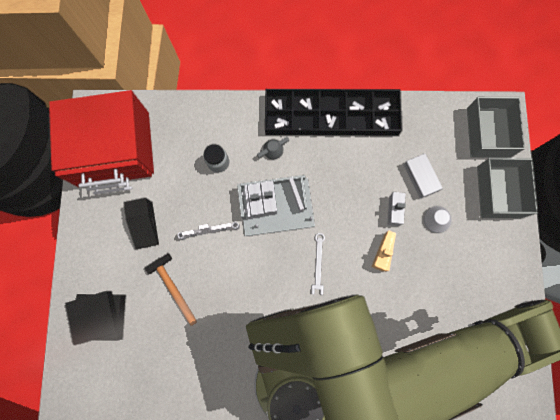

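View pics/side0.png

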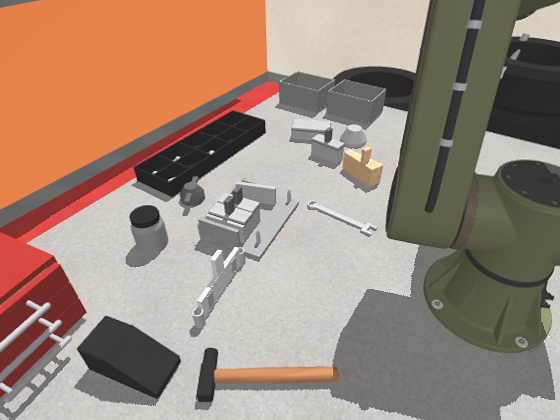

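View pics/wrist0.png

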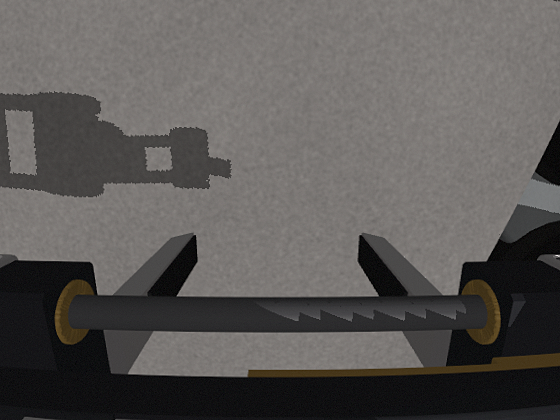

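```bash
cat > h.py <<'E'
import numpy as np, cv2, pickle
from scipy.optimize import least_squares
from scipy.spatial.transform import Rotation as R
def save(name,fn):
    from station import camera
    c=camera(name); cv2.imwrite(f"pics/{fn}.png",c["color"][:,:,::-1]); pickle.dump(c,open(f"pics/{fn}.pkl","wb")); return c
def crop(fn,x0,y0,w,h,s,out):
    im=cv2.imread(f"pics/{fn}.png")[y0:y0+h,x0:x0+w]; cv2.imwrite(f"pics/{out}.png",cv2.resize(im,None,fx=s,fy=s,interpolation=cv2.INTER_CUBIC))
def load(fn): return pickle.load(open(f"pics/{fn}.pkl","rb"))
def proj(c,P): return cv2.projectPoints(np.asarray(P,float).reshape(-1,3),c["rvec"],c["tvec"],c["intrinsics"],c["distortion"])[0].reshape(-1,2)
def unproj(c,uv,z):
    u=cv2.undistortPoints(np.asarray(uv,float).reshape(-1,1,2),c["intrinsics"],c["distortion"]).reshape(-1,2)
    Rm=cv2.Rodrigues(c["rvec"])[0]; o=-Rm.T@np.ravel(c["tvec"]); d=np.c_[u,np.ones(len(u))]@Rm
    return o+d*((z-o[2])/d[:,2])[:,None]
def place(p,L):
    L=np.asarray(L,float); c,s=np.cos(p[2]),np.sin(p[2])
    return np.c_[p[0]+c*L[:,0]-s*L[:,1],p[1]+s*L[:,0]+c*L[:,1],L[:,2]+(p[3] if len(p)>3 else 0)]
def fit(obs,p0,z=0.):
    """obs: list of (cam, local pts (m), pixels)"""
    f=lambda p: np.concatenate([(proj(c,place([*p,z],L))-np.asarray(uv)).ravel() for c,L,uv in obs])
    r=least_squares(f,p0,loss="soft_l1"); return r.x,r.fun
E
python3 - <<'E'
from h import *
save("top","t1");save("side","s1")
crop("t1",225,160,100,85,8,"t1rack"); crop("t1",365,145,100,135,4.4,"t1obj"); crop("s1",190,165,120,110,5.4,"s1rack"); crop("s1",285,105,110,90,6.6,"s1obj"); crop("s1",180,235,80,100,6,"s1gate"); crop("t1",165,210,90,40,8,"t1gate")
c=load("t1")
print(unproj(c,[[275,205],[208,230],[398,208],[385,250]],0.05))
E
```

```text
[[ 0.55435686  0.06928605  0.05      ]
 [ 0.47129467  0.28219947  0.05      ]
 [ 0.54737927 -0.32573821  0.05      ]
 [ 0.41193592 -0.27973805  0.05      ]]
```

View pics/t1rack.png

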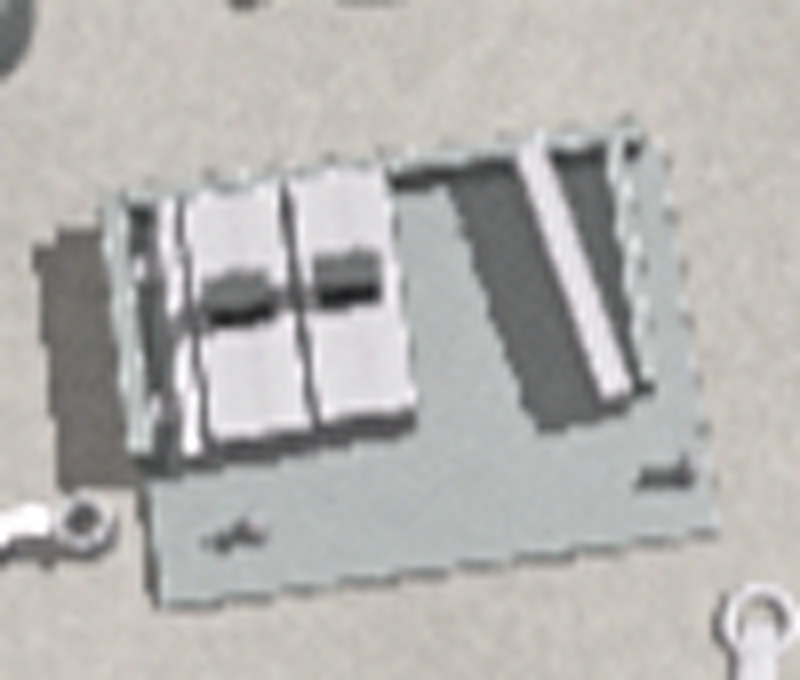

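View pics/t1obj.png

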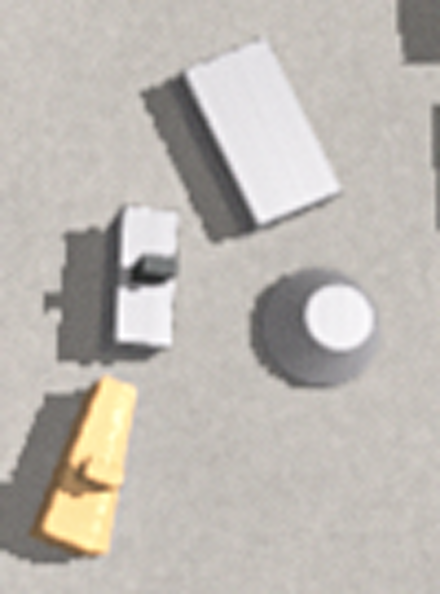

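View pics/t1gate.png

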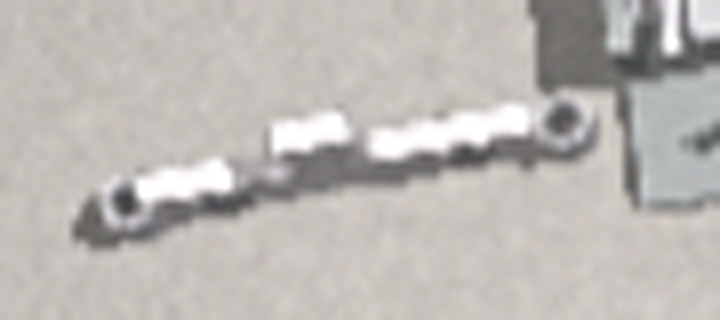

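View pics/s1rack.png

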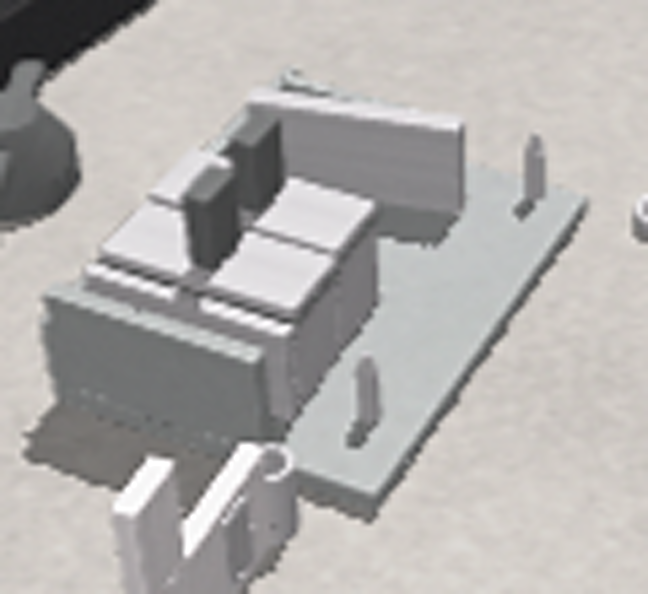

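View pics/s1obj.png

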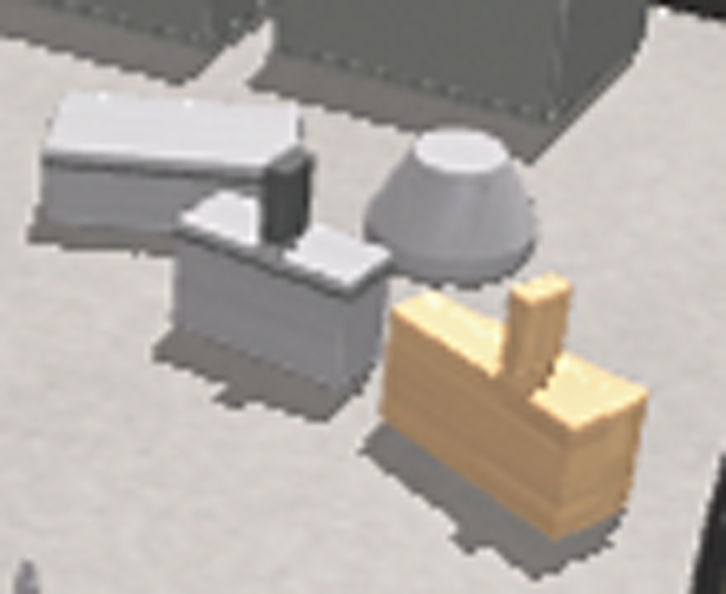

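View pics/s1gate.png

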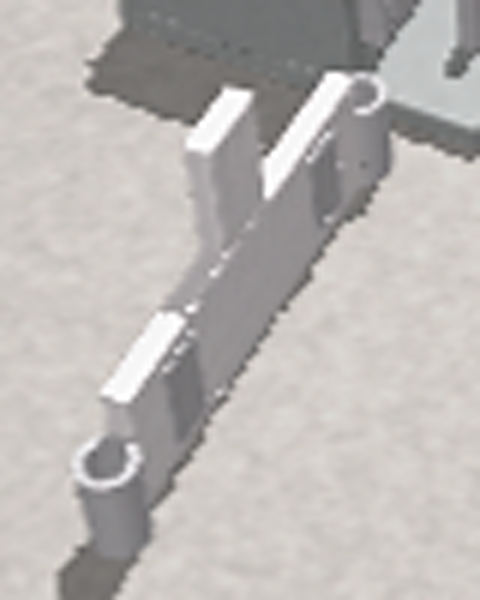

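```bash
cat > p1.py <<'E'
from h import *
T=load("t1");S=load("s1")
def cp(x0,y0,s,pts): return (np.array(pts,float)+.5)/s-.5+[x0,y0]
def rep(n,obs,p0,z=0):
    p,r=fit(obs,p0,z); print(n,p.round(4),np.degrees(p[2]).round(2)); print(r.reshape(-1,2).round(1).tolist()); return p
mm=lambda L:np.array(L)/1000.
rack=rep("rack",[(T,mm([[-105,117,12],[-105,-115,12],[-53,-72.6,64],[54,-51.2,64]]),cp(225,160,8,[[155,603],[715,533],[602,397],[520,142]])),
 (S,mm([[-105,117,12],[-105,-115,12],[-53,-72.6,64],[54,-51.2,64],[-80,74,50],[-80,-104,50]]),cp(190,165,5.4,[[372,495],[588,203],[462,126],[248,98],[368,356],[535,136]]))],[.55,.05,0.1])
t=lambda p:cp(365,145,4.4,p); s=lambda p:cp(285,105,6.6,p)
# box c: lid corners z=60; crop top
bc=rep("box_c",[(T,mm([[50,20,60],[50,-20,60],[-50,20,60],[-50,-20,60]]),t([[122,206],[178,212],[115,342],[170,348]])),
 (S,mm([[50,20,60],[-50,20,60],[-50,-20,60],[-50,20,0]]),s([[180,215],[343,290],[390,252],[338,390]]))],[.55,-.32,0])
w=rep("wedge",[(T,mm([[60,18,60],[60,-6,60],[-60,18,60],[-60,-30,60]]),t([[105,376],[138,384],[38,533],[106,555]])),
 (S,mm([[60,18,60],[-60,18,60],[-60,-30,60],[-60,18,0],[60,18,0]]),s([[393,308],[572,430],[648,393],[556,538],[384,412]]))],[.41,-.28,-0.3])
g=lambda p:cp(165,210,8,p); gs=lambda p:cp(180,235,6,p)
gt=rep("gate",[(T,mm([[0,89,40],[0,-89,40],[0,0,112]]),g([[127,203],[563,120],[310,135]])),
 (S,mm([[0,89,40],[0,-89,40],[0,0,112]]),gs([[109,462],[364,92],[220,118]]))],[.47,.28,0])
np.savez("poses.npz",rack=rack,box_c=bc,wedge=w,gate=gt)
for nm in ["t1","s1"]:
    c=load(nm); im=cv2.imread(f"pics/{nm}.png"); im=cv2.resize(im,None,fx=4,fy=4,interpolation=cv2.INTER_CUBIC)
    def poly(p,L,col=(0,0,255)):
        q=proj(c,place(p,mm(L)))*4+1.5
        cv2.polylines(im,[np.round(q).astype(int)],True,col,1)
    bx=lambda x,X,y,Y,z:[[x,y,z],[X,y,z],[X,Y,z],[x,Y,z]]
    poly(rack,bx(-105,63,-115,117,12)); poly(rack,[[-53,-72.6,64],[54,-51.2,64]]);poly(rack,[[-80,74,12],[-80,74,50]]);poly(rack,[[-80,-104,12],[-80,-104,50]])
    for y in (67,27): poly(rack,bx(-50,50,y-20,y+20,72))
    for z in (0,60): poly(bc,bx(-50,50,-20,20,z),(255,0,0)); poly(w,[[60,18,z],[60,-6,z],[-60,-30,z],[-60,18,z]],(255,0,0)); poly(gt,bx(-5,5,-78,78,z),(255,0,0))
    poly(bc,bx(-7,7,-13,13,100));poly(w,bx(-19,-5,-14,12,100));poly(gt,bx(-5,5,-15,15,112))
    cv2.imwrite(f"pics/{nm}ov.png",im)
def cr(nm,x,y,w,h,o): cv2.imwrite(f"pics/{o}.png",cv2.imread(f"pics/{nm}ov.png")[y*4:(y+h)*4,x*4:(x+w)*4])
cr("t1",170,165,160,85,"ova");cr("t1",365,145,100,135,"ovb");cr("s1",190,165,120,150,"ovc");cr("s1",285,105,110,90,"ovd")
E
python3 p1.py
```

```text
rack [0.5832 0.0682 0.1324] 7.58
[[0.2, -0.6], [0.6, -0.6], [0.1, -0.6], [-0.5, -0.1], [0.1, 0.7], [0.7, -0.8], [-0.1, 1.5], [0.3, 0.8], [-0.4, -0.1], [0.7, 0.2]]
box_c [ 0.5494 -0.3229 -0.1118] -6.41
[[0.4, -0.6], [0.1, -0.5], [-0.4, -1.0], [-0.3, -0.9], [-0.1, 1.0], [1.4, -0.2], [1.3, 0.5], [0.5, 1.2]]
wedge [ 0.4149 -0.2836 -0.4192] -24.02
[[0.3, -0.9], [-0.1, 0.4], [1.0, -1.9], [-0.2, -0.5], [0.3, 0.2], [0.4, 0.1], [1.2, 0.7], [-0.2, 0.9], [-0.3, 1.0]]
gate [0.4759 0.2851 0.1941] 11.12
[[0.0, -0.8], [0.0, -0.6], [-0.0, -0.9], [0.3, 0.1], [0.1, 0.6], [0.7, 0.5]]
```

View pics/ova.png

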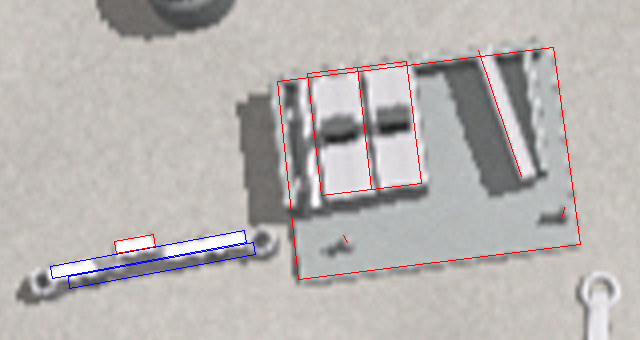

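View pics/ovb.png

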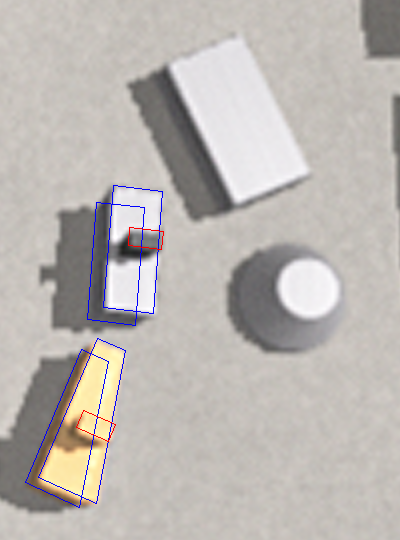

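View pics/ovc.png

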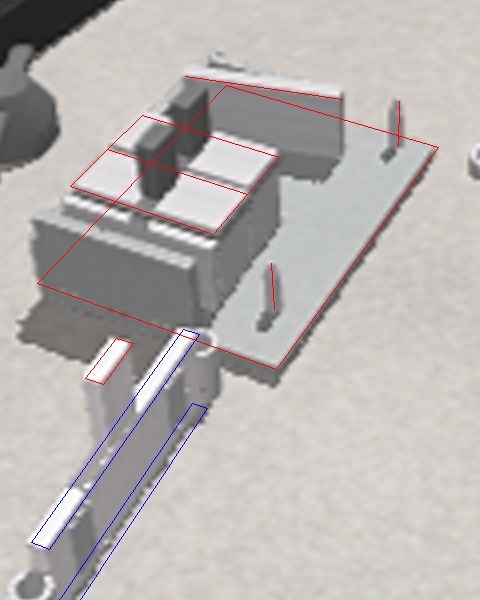

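View pics/ovd.png

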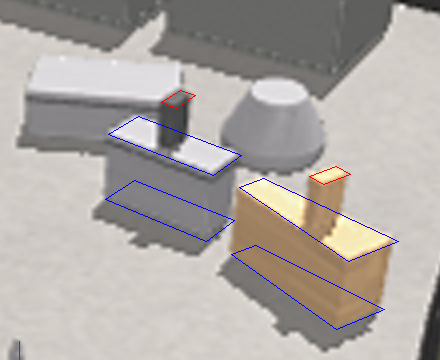

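```bash
cat >> h.py <<'E'
def plan(*tg):
    """tg: (x,y,z,yaw) world TCP targets -> normalised rows from present pose"""
    from station import get_obs
    o=get_obs(); Rc=R.from_euler("xyz",o["eef_rot"]); p=o["ee_pos"]
    print("t",round(o["time_s"],2),"p",p.round(4),"rot",o["eef_rot"].round(4),"F",o["force"].round(1),"w",round(o["grip_width"],4))
    for x,y,z,yaw in tg:
        rv=(Rc.inv()*R.from_euler("xyz",[np.pi,0,yaw])).as_rotvec()/(np.pi/2); s=Rc.inv().apply(np.array([x,y,z])-p)/.5
        print([round(float(v),4) for v in [*rv,*s]])
P=dict(np.load("poses.npz")) if __import__("os").path.exists("poses.npz") else {}
def loc(n,x,y): return place(P[n],[[x/1000,y/1000,0]])[0][:2]
def tcp(n,x,y,z,dyaw=0):
    a=loc(n,x,y); return (a[0],a[1],z,P[n][2]+np.pi/2+dyaw)
E
python3 - <<'E'
from h import *
plan(tcp("box_c",0,0,.17),tcp("box_c",0,0,.068))
E
```

```text
t 0.25 p [ 0.2018 -0.5115  0.2052] rot [-3.1411 -0.      0.3758] F [ 0.3 -1.3  0.9] w 0.0941
[-0.0003, -0.0002, -0.6896, 0.7852, -0.0957, 0.0705]
[-0.0003, -0.0002, -0.6896, 0.7852, -0.0956, 0.2745]
```

>>> servo_tool --moves '[[[0,0,-0.69,0.785,-0.096,0.07,0],[0,0,-0.69,0.785,-0.096,0.07,0],[0,0,-0.69,0.785,-0.096,0.07,0],[0,0,-0.69,0.785,-0.096,0.07,0],[0,0,-0.69,0.785,-0.096,0.07,0],[0,0,-0.69,0.785,-0.096,0.07,0],[0,0,-0.69,0.785,-0.096,0.07,0],[0,0,-0.69,0.785,-0.096,0.07,0],[0,0,-0.69,0.785,-0.096,0.07,0],[0,0,-0.69,0.785,-0.096,0.07,0],[0,0,-0.69,0.785,-0.096,0.07,0],[0,0,-0.69,0.785,-0.096,0.07,0]]]' --squeeze 15

```text
time_s: 1.25
ee_pos: [0.5498, -0.322, 0.1695]
eef_rot: [-3.14, -0.001, 1.461]
force: [0.2, -1.6, 0.1]
grip_width: 0.0938
```

```bash
python3 - <<'E'
from h import *
plan(tcp("box_c",0,0,.17),tcp("box_c",0,0,.068))
save("wrist","w2");save("top","t2")
E
```

```text
t 1.25 p [ 0.5498 -0.322   0.1695] rot [-3.1404e+00 -9.0000e-04  1.4613e+00] F [ 0.2 -1.6  0.1] w 0.0938
[-0.0008, -0.0006, 0.0015, -0.0019, -0.0006, -0.001]
[-0.0008, -0.0006, 0.0015, -0.0021, -0.0003, 0.203]
```

View pics/w2.png

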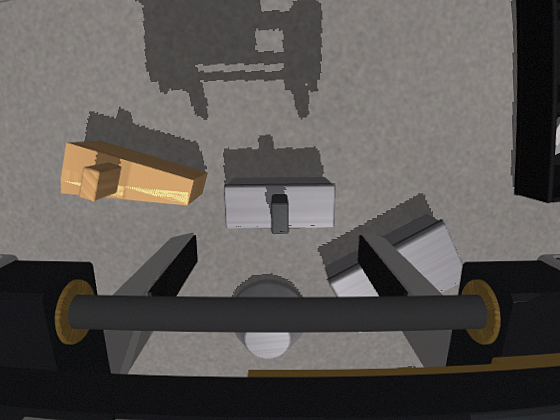

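>>> servo_tool --moves '[[[0,0,0,-0.002,0,0.08,0],[0,0,0,-0.002,0,0.16,0],[0,0,0,-0.002,0,0.203,0],[0,0,0,-0.002,0,0.203,0],[0,0,0,-0.002,0,0.203,0],[0,0,0,-0.002,0,0.203,1],[0,0,0,-0.002,0,0.203,1],[0,0,0,-0.002,0,0.203,1],[0,0,0,-0.002,0,0.203,1],[0,0,0,-0.002,0,0.203,1],[0,0,0,-0.002,0,0.203,1],[0,0,0,-0.002,0,0.203,1]]]'

```text
time_s: 2.35
ee_pos: [0.5486, -0.3242, 0.0689]
eef_rot: [-3.141, -0.0, 1.459]
force: [0.0, -0.2, 0.6]
grip_width: 0.0506
```

```bash
python3 - <<'E'
from h import *
plan(tcp("box_c",0,0,.22),tcp("rack",0,-17,.22))
E
```

```text
t 2.35 p [ 0.5486 -0.3242  0.0689] rot [-3.1412e+00 -4.0000e-04  1.4590e+00] F [ 0.  -0.2  0.6] w 0.0506
[-0.0002, -0.0002, 0.0, 0.0029, 0.0013, -0.3023]
[-0.0002, -0.0003, -0.1554, 0.7547, -0.0107, -0.302]
```

>>> servo_tool --moves '[[[0,0,0,0.002,0,0,1],[0,0,0,0.002,0,0,1],[0,0,0,0.002,0,0,1],[0,0,0,0.002,0,0,1],[0,0,0,0.002,0,0,1],[0,0,0,0.002,0,0,1],[0,0,0,0.002,0,0,1],[0,0,0,0.002,0,0,1]]]'

```text
time_s: 3.02
ee_pos: [0.5487, -0.3232, 0.0689]
eef_rot: [-3.141, -0.0, 1.459]
force: [0.6, -0.2, 0.1]
grip_width: 0.014
```

>>> servo_tool --moves '[[[0,0,0,0,0,-0.08,1],[0,0,0,0,0,-0.16,1],[0,0,0,0,0,-0.24,1],[0,0,-0.04,0.06,0,-0.3,1],[0,0,-0.155,0.753,-0.012,-0.3,1],[0,0,-0.155,0.753,-0.012,-0.3,1],[0,0,-0.155,0.753,-0.012,-0.3,1],[0,0,-0.155,0.753,-0.012,-0.3,1],[0,0,-0.155,0.753,-0.012,-0.3,1],[0,0,-0.155,0.753,-0.012,-0.3,1],[0,0,-0.155,0.753,-0.012,-0.3,1],[0,0,-0.155,0.753,-0.012,-0.3,1]]]'

```text
time_s: 4.02
ee_pos: [0.5832, 0.0398, 0.219]
eef_rot: [-3.141, -0.0, 1.702]
force: [-0.0, -0.6, -0.6]
grip_width: 0.0139
```

>>> servo_tool --moves '[[[0,0,0,0.103,0,0,1],[0,0,0,0.103,0,0,1]]]'

```text
time_s: 4.18
ee_pos: [0.5755, 0.0957, 0.2187]
eef_rot: [-3.141, -0.001, 1.706]
force: [-0.1, 0.5, -1.0]
grip_width: 0.0135
```

```bash
python3 - <<'E'
from h import *
plan(tcp("rack",0,-17,.22),tcp("rack",0,-17,.0815))
save("wrist","w3");save("top","t3");save("side","s3")
crop("t3",205,130,140,120,5,"t3c");crop("s3",160,110,180,150,4,"s3c")
E
```

```text
t 4.18 p [0.5755 0.0957 0.2187] rot [-3.1407e+00 -1.3000e-03  1.7060e+00] F [-0.1  0.5 -1. ] w 0.0135
[-0.0006, -0.0008, 0.0018, -0.0907, 0.0077, -0.0026]
[-0.0006, -0.0008, 0.0018, -0.091, 0.0079, 0.2744]
```

View pics/w3.png

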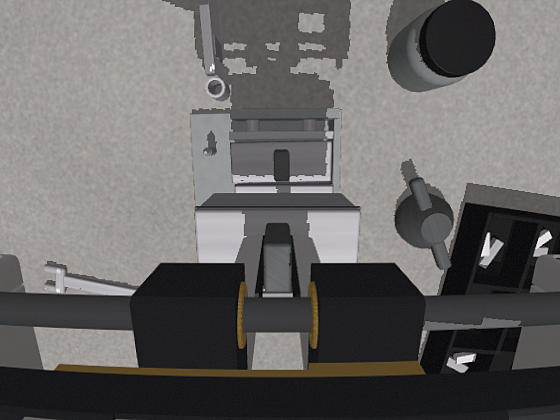

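View pics/s3c.png

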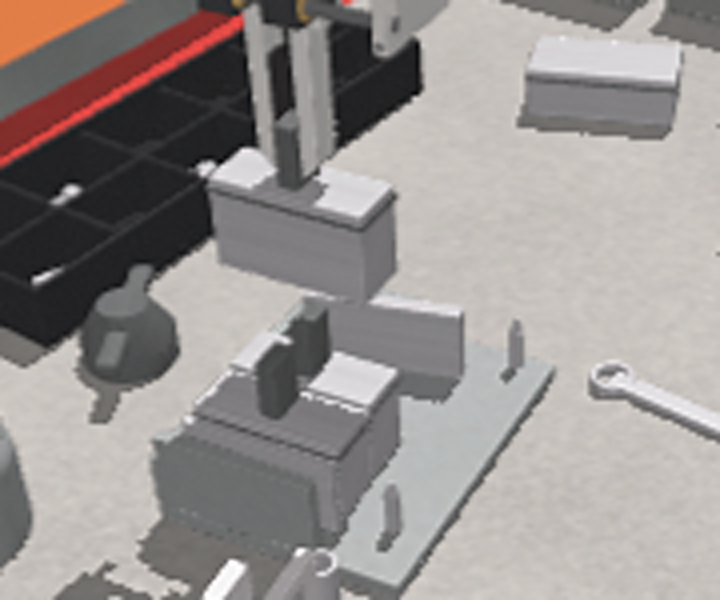

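>>> servo_tool --moves '[[[0,0,0.002,-0.091,0.008,-0.002,1],[0,0,0.002,-0.091,0.008,-0.002,1],[0,0,0.002,-0.091,0.008,-0.002,1],[0,0,0.002,-0.091,0.008,0.08,1],[0,0,0.002,-0.091,0.008,0.1,1],[0,0,0.002,-0.091,0.008,0.1,1],[0,0,0.002,-0.091,0.008,0.1,1],[0,0,0.002,-0.091,0.008,0.1,1]]]'

```text
time_s: 5.0
ee_pos: [0.5868, 0.0468, 0.1705]
eef_rot: [3.141, 0.0, 1.701]
force: [0.8, 0.7, -0.6]
grip_width: 0.014
```

```bash
python3 - <<'E'
from h import *
plan(tcp("rack",0,-17,.22),tcp("rack",0,-17,.0815))
save("wrist","w4");save("top","t4");save("side","s4")
crop("t4",205,130,140,120,5,"t4c");crop("s4",160,110,180,150,4,"s4c")
E
```

```text
t 5.0 p [0.5868 0.0468 0.1705] rot [3.1406e+00 1.0000e-04 1.7010e+00] F [ 0.8  0.7 -0.6] w 0.014
[0.0006, 0.0001, -0.0014, 0.0094, -0.0014, -0.0991]
[0.0006, 0.0001, -0.0014, 0.0094, -0.0017, 0.1779]
```

View pics/w4.png

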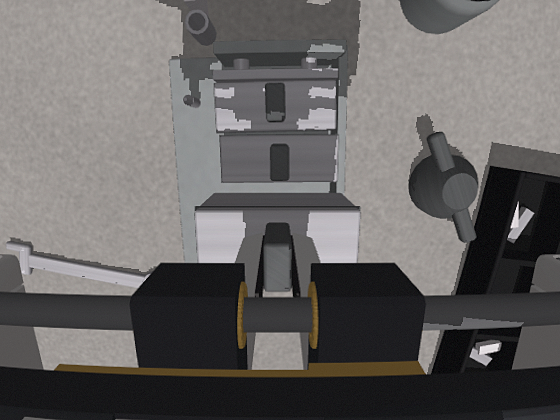

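View pics/s4c.png

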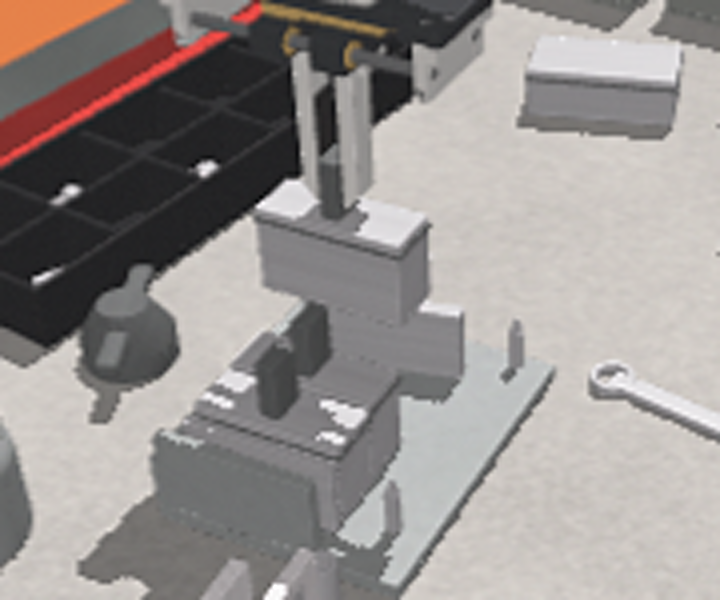

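View pics/t4c.png

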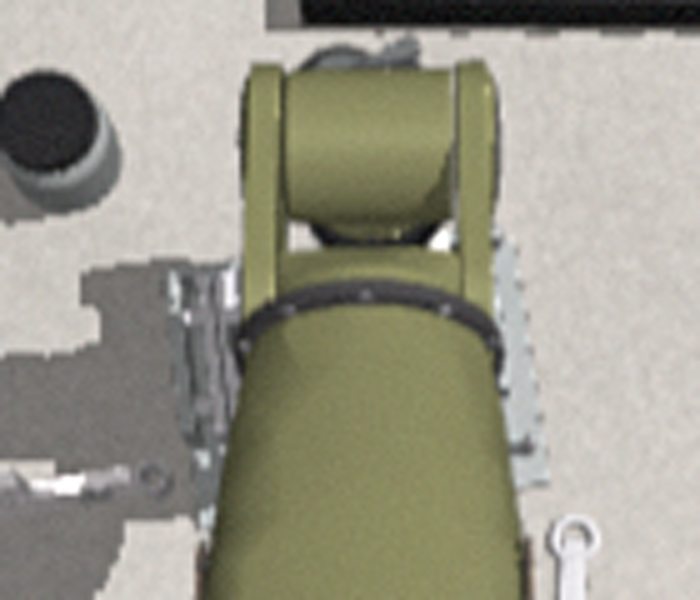

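```bash
cat > ov.py <<'E'
import sys
from h import *
mm=lambda L:np.array(L)/1000.
bx=lambda x,X,y,Y,z:[[x,y,z],[X,y,z],[X,Y,z],[x,Y,z]]
def overlay(fn,items,x0,y0,w,h,s,out):
    c=load(fn); im=cv2.imread(f"pics/{fn}.png")[y0:y0+h,x0:x0+w]; im=cv2.resize(im,None,fx=s,fy=s,interpolation=cv2.INTER_CUBIC)
    for p,L in items:
        q=(proj(c,place(p,mm(L)))-[x0,y0]+.5)*s-.5
        cv2.polylines(im,[np.round(q).astype(int)],True,(0,0,255),1)
    cv2.imwrite(f"pics/{out}.png",im)
def rackitems(r,ys=(67,27)):
    it=[(r,bx(-105,63,-115,117,12)),(r,[[-53,-72.6,64],[54,-51.2,64]])]
    for y in (74,-104): it.append((r,[[-80,y,12],[-80,y,50]]))
    for y in ys: it+=[(r,bx(-50,50,y-20,y+20,72)),(r,bx(-7,7,y-13,y+13,112))]
    return it
E
python3 - <<'E'
from ov import *
overlay("w4",rackitems(P["rack"]),160,20,220,190,3.5,"w4o")
E
```

```text
(no output)
```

View pics/w4o.png

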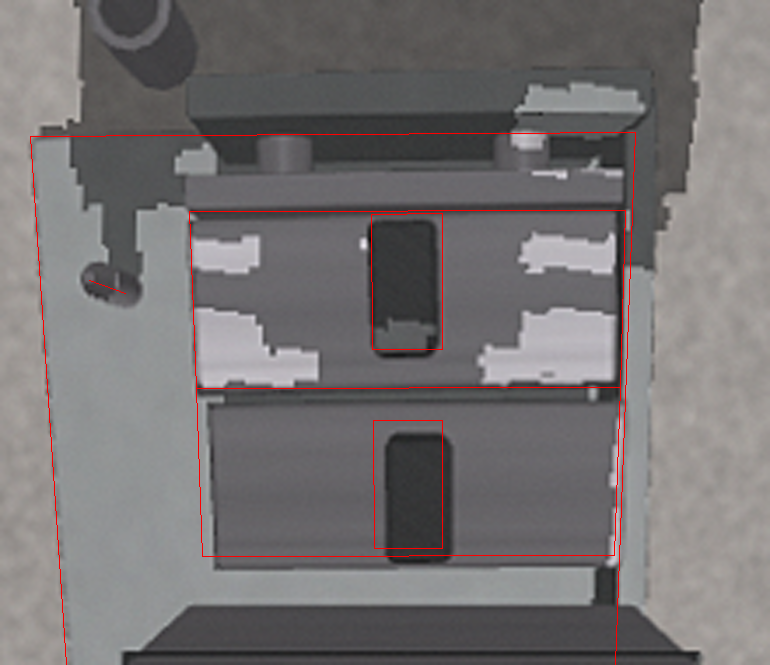

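>>> servo_tool --moves '[[[0,0,0,0.0034,-0.001,0.06,1],[0,0,0,0.0034,-0.001,0.12,1],[0,0,0,0.0034,-0.001,0.165,1],[0,0,0,0.0034,-0.001,0.176,1],[0,0,0,0.0034,-0.001,0.178,1],[0,0,0,0.0034,-0.001,0.178,1],[0,0,0,0.008,-0.001,0.178,1],[0,0,0,0.012,-0.001,0.178,1],[0,0,0,0.015,-0.001,0.178,1],[0,0,0,0.018,-0.001,0.178,1],[0,0,0,0.0185,-0.001,0.178,1],[0,0,0,0.0185,-0.001,0.178,1]]]'

```text
time_s: 6.15
ee_pos: [0.5852, 0.056, 0.0814]
eef_rot: [3.14, 0.0, 1.701]
force: [0.1, -1.1, -0.4]
grip_width: 0.0139
```

```bash
python3 - <<'E'
from h import *
plan(tcp("rack",0,-13,.0815))
save("side","s5")
crop("s5",160,110,180,150,4,"s5c")
E
```

```text
t 6.15 p [0.5852 0.056  0.0814] rot [3.1400e+00 1.0000e-04 1.7012e+00] F [ 0.1 -1.1 -0.4] w 0.0139
[0.001, 0.0001, -0.0012, -0.0014, -0.0008, -0.0003]
```

View pics/s5c.png

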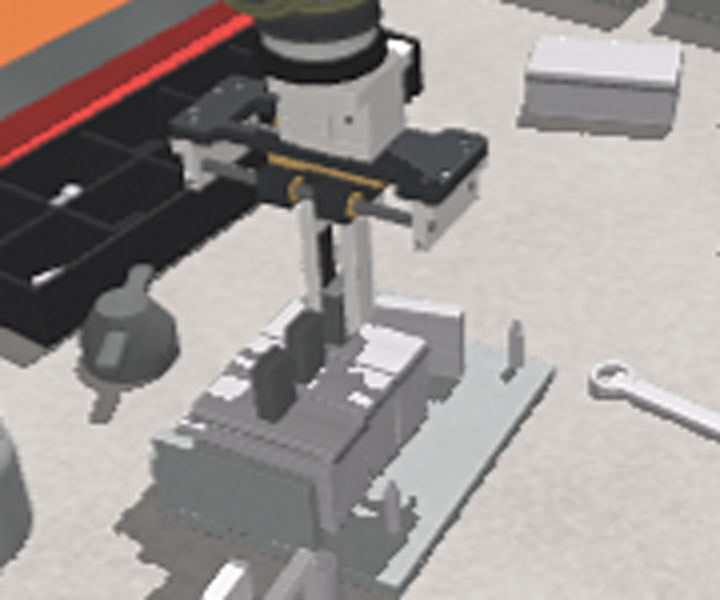

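>>> servo_tool --moves '[[[0,0,0,0,0,0.002,1],[0,0,0,0,0,0.002,0.5],[0,0,0,0,0,0.002,0.5],[0,0,0,0,0,0.002,0.5],[0,0,0,0,0,0.002,0.5],[0,0,0,0,0,0.002,0.5],[0,0,0,0,0,-0.04,0.3],[0,0,0,0,0,-0.1,0.2],[0,0,0,0,0,-0.16,0],[0,0,0,0,0,-0.2,0],[0,0,0,0,0,-0.2,0],[0,0,0,0,0,-0.2,0]]]'

```text
time_s: 7.2
ee_pos: [0.5853, 0.056, 0.182]
eef_rot: [3.138, 0.0, 1.701]
force: [-0.0, 0.3, -0.7]
grip_width: 0.0836
```

```bash
python3 - <<'E'
from ov import *
plan(tcp("wedge",-12,-1,.17),tcp("wedge",-12,-1,.068))
save("side","s6");save("wrist","w6")
overlay("s6",rackitems(P["rack"],(67,27,-13)),160,110,180,150,4,"s6c")
E
```

```text
t 7.2 p [0.5853 0.056  0.182 ] rot [3.1384e+00 2.0000e-04 1.7012e+00] F [-0.   0.3 -0.7] w 0.0836
[0.002, -0.0004, 0.3499, -0.6184, -0.4477, 0.0228]
[0.002, -0.0004, 0.3499, -0.6183, -0.4484, 0.2268]
```

View pics/s6c.png

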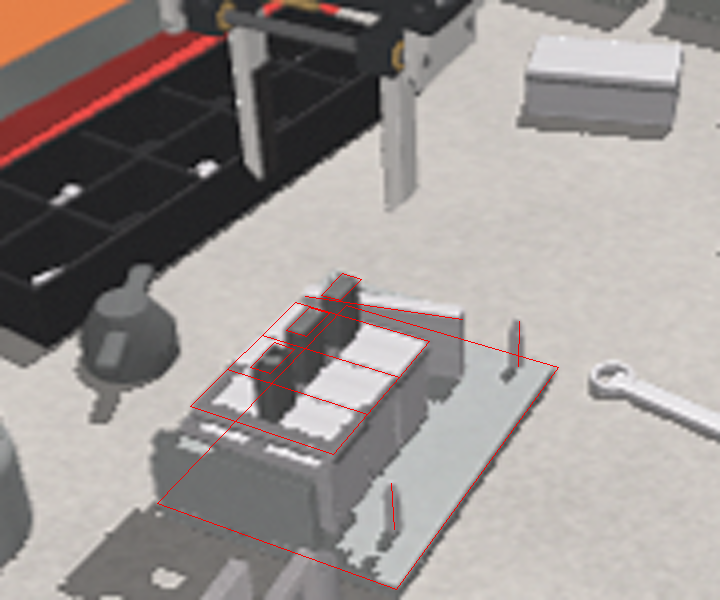

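>>> servo_tool --moves '[[[0.002,0,0.35,-0.618,-0.448,0.02,0],[0.002,0,0.35,-0.618,-0.448,0.02,0],[0.002,0,0.35,-0.618,-0.448,0.02,0],[0.002,0,0.35,-0.618,-0.448,0.02,0],[0.002,0,0.35,-0.618,-0.448,0.02,0],[0.002,0,0.35,-0.618,-0.448,0.02,0],[0.002,0,0.35,-0.618,-0.448,0.02,0],[0.002,0,0.35,-0.618,-0.448,0.02,0],[0.002,0,0.35,-0.618,-0.448,0.02,0],[0.002,0,0.35,-0.618,-0.448,0.02,0],[0.002,0,0.35,-0.618,-0.448,0.02,0],[0.002,0,0.35,-0.618,-0.448,0.02,0]]]'

```text
time_s: 8.3
ee_pos: [0.4024, -0.279, 0.1693]
eef_rot: [-3.137, 0.0, 1.15]
force: [0.0, -0.3, 0.0]
grip_width: 0.0936
```

```bash
python3 - <<'E'
from ov import *
plan(tcp("wedge",-12,-1,.17),tcp("wedge",-12,-1,.068))
save("wrist","w7")
w=P["wedge"]
overlay("w7",[(w,[[60,18,z],[60,-6,z],[-60,-30,z],[-60,18,z]]) for z in (0,60)]+[(w,bx(-19,-5,-14,12,100))],160,120,230,150,3.4,"w7o")
E
```

```text
t 8.3 p [ 0.4024 -0.279   0.1693] rot [-3.1367e+00  2.0000e-04  1.1504e+00] F [ 0.  -0.3  0. ] w 0.0936
[-0.0031, 0.0002, -0.0008, -0.0002, 0.0025, -0.0014]
[-0.0031, 0.0002, -0.0008, -0.0002, 0.0035, 0.2026]
```

View pics/w7o.png

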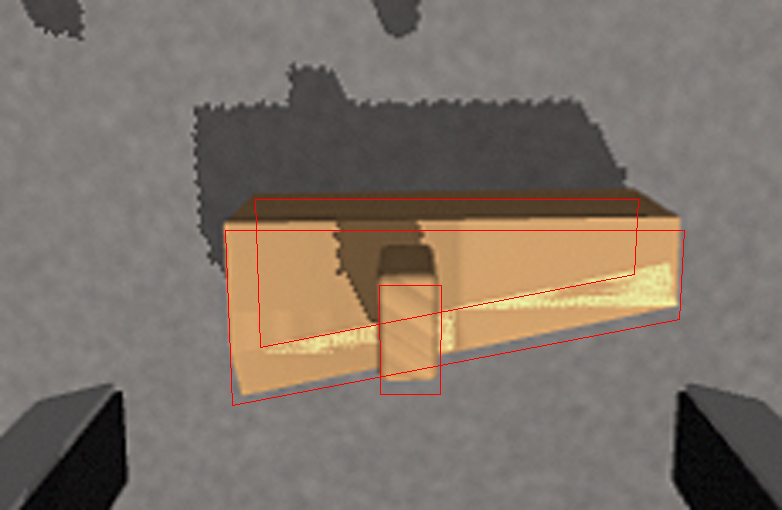

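```bash
python3 - <<'E'
from ov import *
c=load("w7"); cp=lambda pts:(np.array(pts,float)+.5)/3.4-.5+[160,120]
p,r=fit([(c,mm([[-60,18,60],[60,18,60],[60,-6,60],[-60,-30,60],[-60,18,0],[60,18,0],[-19,12,100],[-5,12,100],[-5,-14,100],[-19,-14,100]]),cp([[226,223],[680,217],[678,305],[240,394],[255,194],[638,190],[380,276],[434,275],[437,380],[382,380]]))],P["wedge"])
print(p,np.degrees(p[2]));print(r.reshape(-1,2).round(1).tolist())
P["wedge"]=p;np.savez("poses.npz",**P)
plan(tcp("wedge",-12,-1,.068))
E
```

```text
[ 0.41599117 -0.28096469 -0.40712326] -23.326444704093248
[[-0.6, -0.2], [1.1, -0.1], [0.5, 0.3], [-2.1, 1.1], [-0.2, -0.5], [-0.3, -0.7], [-0.6, -0.7], [1.7, -0.6], [1.0, 0.9], [-0.6, 1.1]]
t 8.35 p [ 0.4029 -0.2785  0.1695] rot [-3.1372e+00  4.0000e-04  1.1518e+00] F [-0.   0.2 -0.5] w 0.0939
[-0.0028, 0.0002, -0.0075, 0.0041, 0.0029, 0.203]
```

>>> servo_tool --moves '[[[-0.003,0,-0.0075,0.004,0.003,0.07,0.5],[-0.003,0,-0.0075,0.004,0.003,0.14,0.5],[-0.003,0,-0.0075,0.004,0.003,0.19,0.5],[-0.003,0,-0.0075,0.004,0.003,0.203,0.5],[-0.003,0,-0.0075,0.004,0.003,0.203,0.5],[-0.003,0,-0.0075,0.004,0.003,0.203,1],[-0.003,0,-0.0075,0.004,0.003,0.203,1],[-0.003,0,-0.0075,0.004,0.003,0.203,1],[-0.003,0,-0.0075,0.004,0.003,0.203,1],[-0.003,0,-0.0075,0.004,0.003,0.203,1],[-0.003,0,-0.0075,0.004,0.003,0.203,1],[-0.003,0,-0.0075,0.004,0.003,0.203,1]]]' --squeeze 25

```text
time_s: 9.35
ee_pos: [0.4047, -0.2773, 0.0682]
eef_rot: [3.141, 0.0, 1.164]
force: [0.2, -0.3, 0.8]
grip_width: 0.0174
```

>>> servo_tool --moves '[[[0,0,0,0,0,0,1],[0,0,0,0,0,0,1],[0,0,0,0,0,0,1],[0,0,0,0,0,0,1]]]'

```text
time_s: 9.68
ee_pos: [0.4046, -0.2772, 0.0682]
eef_rot: [3.141, 0.0, 1.164]
force: [-0.6, 0.1, -1.6]
grip_width: 0.0138
```

```bash
python3 - <<'E'
from ov import *
P["wedge"]
plan((.4,-.28,.22,1.164),tcp("rack",-90-12,-60-1,.22),tcp("rack",-75-12,-57.5-1,.12),tcp("rack",-75-12,-57.5-1,.0805))
E
```

```text
t 9.68 p [ 0.4046 -0.2772  0.0682] rot [3.1411e+00 4.0000e-04 1.1635e+00] F [-0.6  0.1 -1.6] w 0.0138
[0.0003, 0.0003, -0.0003, -0.0088, -0.0062, -0.3036]
[0.0002, 0.0003, -0.3436, 0.5662, -0.058, -0.3039]
[0.0002, 0.0003, -0.3436, 0.586, -0.0349, -0.1039]
[0.0002, 0.0003, -0.3436, 0.586, -0.035, -0.0249]
```

>>> servo_tool --moves '[[[0,0,0,0,0,-0.08,1],[0,0,0,0,0,-0.16,1],[0,0,0,0,0,-0.24,1],[0,0,-0.344,0.586,-0.035,-0.25,1],[0,0,-0.344,0.586,-0.035,-0.25,1],[0,0,-0.344,0.586,-0.035,-0.25,1],[0,0,-0.344,0.586,-0.035,-0.25,1],[0,0,-0.344,0.586,-0.035,-0.25,1],[0,0,-0.344,0.586,-0.035,-0.25,1],[0,0,-0.344,0.586,-0.035,-0.25,1],[0,0,-0.344,0.586,-0.035,-0.25,1],[0,0,-0.344,0.586,-0.035,-0.25,1]]]'

```text
time_s: 10.68
ee_pos: [0.5047, 0.0006, 0.1927]
eef_rot: [-3.141, 0.0, 1.707]
force: [-0.0, -0.3, -2.5]
grip_width: 0.0136
```

>>> servo_tool --moves '[[[0,0,0,0,0,0,1],[0,0,0,0,0,0,1]]]'

```text
time_s: 10.85
ee_pos: [0.5044, -0.0003, 0.1924]
eef_rot: [-3.14, 0.0, 1.707]
force: [-1.2, 0.3, -3.6]
grip_width: 0.0134
```

```bash
python3 - <<'E'
from ov import *
plan(tcp("rack",-75-12,-57.5-1,.12),tcp("rack",-75-12,-57.5-1,.0805))
save("wrist","w8");save("side","s8");save("top","t8")
crop("s8",180,90,180,150,4,"s8c")
E
```

```text
t 10.85 p [ 5.044e-01 -3.000e-04  1.924e-01] rot [-3.1404e+00  4.0000e-04  1.7065e+00] F [-1.2  0.3 -3.6] w 0.0134
[-0.0008, 0.0003, 0.0021, -0.002, 0.0005, 0.1449]
[-0.0008, 0.0003, 0.0021, -0.002, 0.0006, 0.2239]
```

View pics/w8.png

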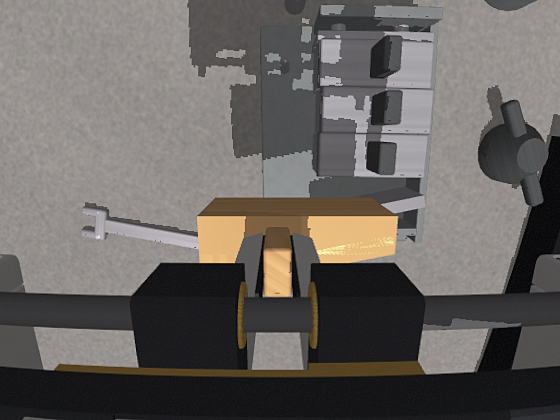

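View pics/s8c.png

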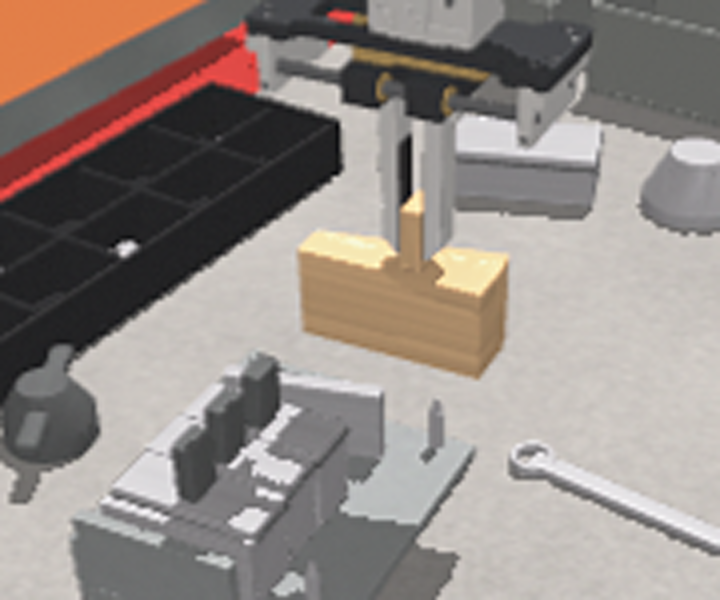

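View pics/t8.png

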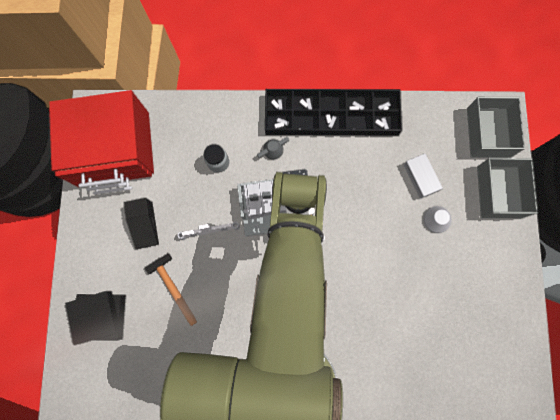

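```bash
python3 - <<'E'
from ov import *
from station import get_obs
# expected wedge pose from tcp
o=get_obs(); yaw=o["eef_rot"][2]-np.pi/2; cx,sx=np.cos(yaw),np.sin(yaw)
x,y=o["ee_pos"][0]-(cx*-12-sx*-1)/1000, o["ee_pos"][1]-(sx*-12+cx*-1)/1000
w=[x,y,yaw,o["ee_pos"][2]-.0682]; print(w)
it=[(w,[[60,18,z],[60,-6,z],[-60,-30,z],[-60,18,z]]) for z in (0,60)]
overlay("w8",it+rackitems(P["rack"],(67,27,-13)),180,0,280,280,2.8,"w8o")
E
```

```text
[np.float64(0.5162573013390848), np.float64(0.0021475388733993555), np.float64(0.13486018255594612), np.float64(0.1244519470227934)]
```

View pics/w8o.png

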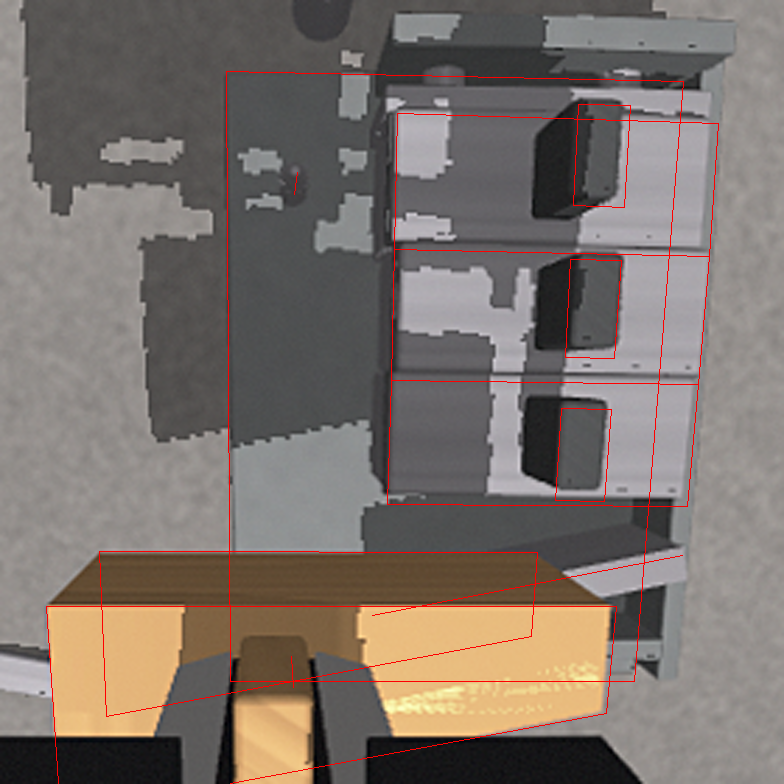

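>>> servo_tool --moves '[[[-0.001,0,0.002,0.003,0.001,0.06,1],[-0.001,0,0.002,0.003,0.001,0.12,1],[-0.001,0,0.002,0.003,0.001,0.18,1],[-0.001,0,0.002,0.003,0.001,0.21,1],[-0.001,0,0.002,0.003,0.001,0.22,1],[-0.001,0,0.002,0.003,0.001,0.2225,1],[-0.001,0,0.002,0.003,0.001,0.2225,1],[-0.001,0,0.002,0.003,0.001,0.2225,1]]]'

```text
time_s: 11.67
ee_pos: [0.5053, 0.0007, 0.0825]
eef_rot: [3.139, 0.001, 1.702]
force: [-0.1, -0.1, -2.6]
grip_width: 0.0141
```

```bash
python3 - <<'E'
from ov import *
plan(tcp("rack",-75-12,-55-1,.0808),tcp("rack",-38-12,-51.5-1,.0808),tcp("rack",-5-12,-45-1,.0808))
save("wrist","w9");save("side","s9")
crop("s9",180,90,180,150,4,"s9c")
E
```

```text
t 11.67 p [0.5053 0.0007 0.0825] rot [3.1389e+00 8.0000e-04 1.7021e+00] F [-0.1 -0.1 -2.6] w 0.0141
[0.0017, 0.0005, -0.0007, 0.0012, -0.0019, 0.0034]
[0.0017, 0.0005, -0.0007, 0.0083, 0.072, 0.0036]
[0.0017, 0.0005, -0.0007, 0.0214, 0.138, 0.0038]
```

View pics/w9.png

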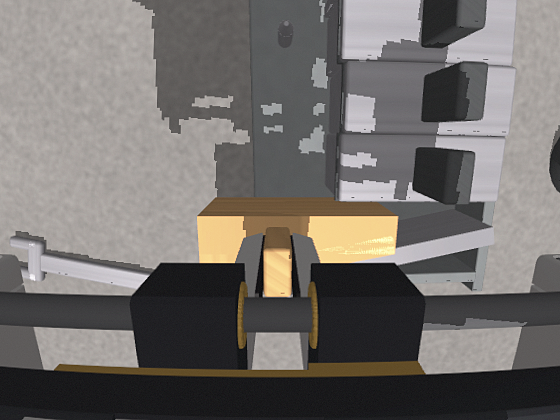

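View pics/s9c.png

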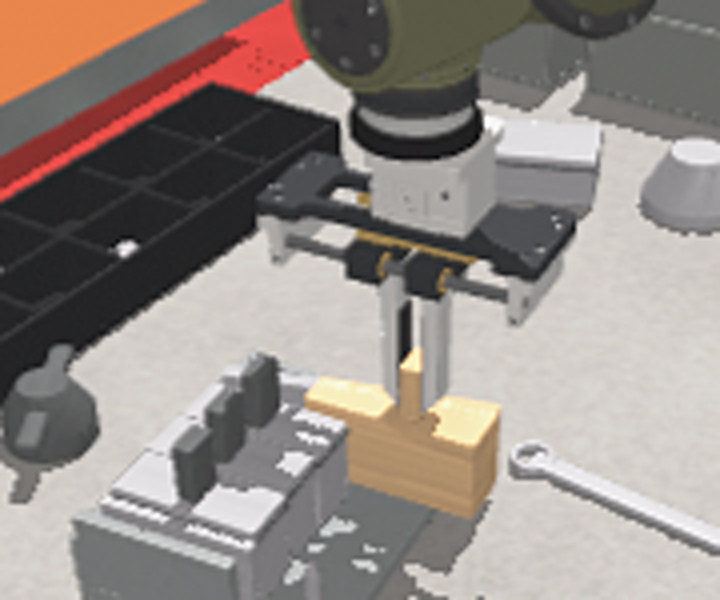

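>>> servo_tool --moves '[[[0.002,0,-0.001,0.003,0.015,0.003,1],[0.002,0,-0.001,0.005,0.035,0.003,1],[0.002,0,-0.001,0.007,0.055,0.003,1],[0.002,0,-0.001,0.008,0.072,0.003,1],[0.002,0,-0.001,0.008,0.072,0.003,1],[0.002,0,-0.001,0.008,0.072,0.003,1]]]'

```text
time_s: 12.27
ee_pos: [0.5411, 0.0107, 0.0809]
eef_rot: [-3.141, -0.001, 1.705]
force: [1.0, 7.2, -3.8]
grip_width: 0.0137
```

```bash
python3 - <<'E'
from ov import *
plan(tcp("rack",-38-12,-51.5-1,.0808),tcp("rack",-5-12,-45-1,.0808))
save("wrist","w10");save("side","s10")
crop("s10",180,90,180,150,4,"s10c");crop("w10",240,0,280,280,2.8,"w10c")
E
```

```text
t 12.27 p [0.5411 0.0107 0.0809] rot [-3.1412e+00 -6.0000e-04  1.7047e+00] F [ 1.   7.2 -3.8] w 0.0137
[-0.0002, -0.0004, 0.001, -0.0022, -0.0015, 0.0001]
[-0.0002, -0.0004, 0.001, 0.0107, 0.0645, 0.0001]
```

View pics/w10c.png

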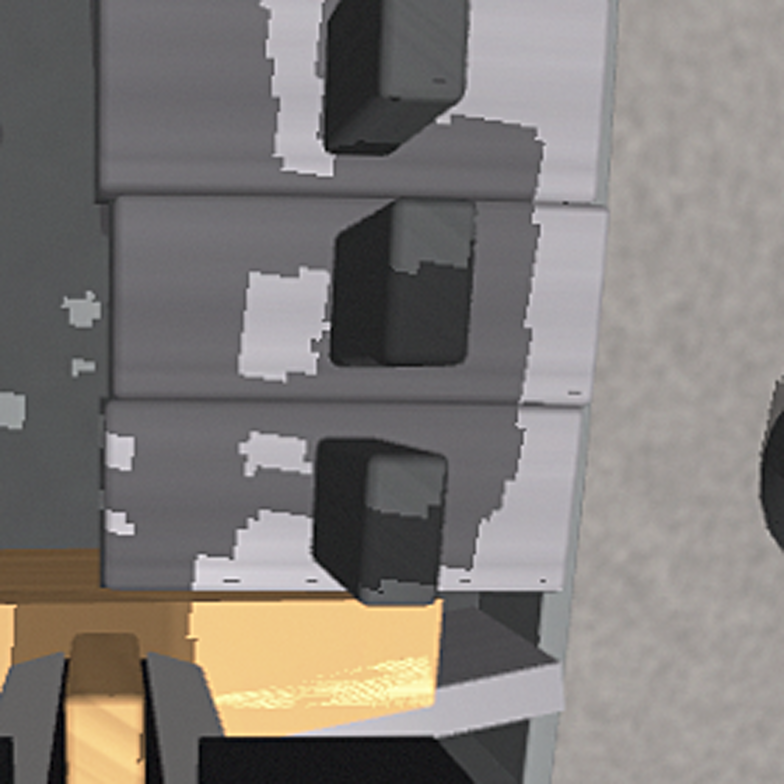

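View pics/s10c.png

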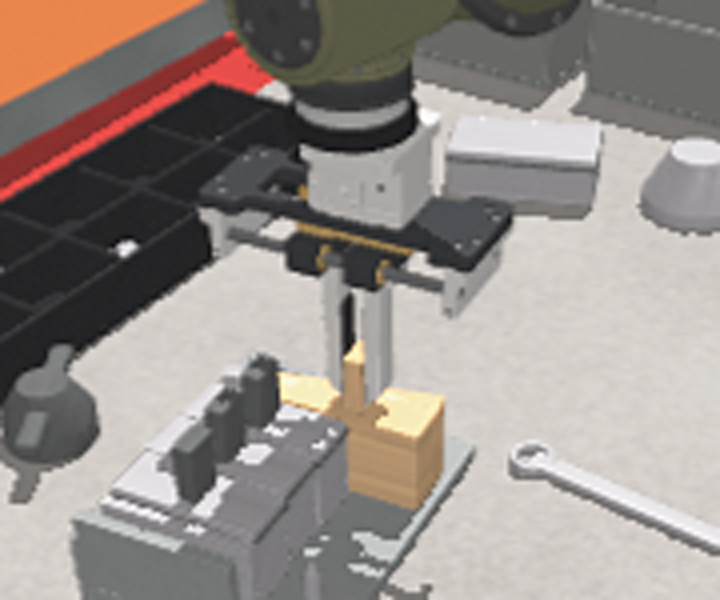

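>>> servo_tool --moves '[[[0,0,-0.001,0.002,0.0,0,1],[0,0,-0.001,0.004,0.01,0,1],[0,0,-0.001,0.006,0.02,0,1],[0,0,-0.001,0.008,0.03,0,1],[0,0,-0.001,0.01,0.04,0,1],[0,0,-0.001,0.012,0.05,0,1],[0,0,-0.001,0.012,0.05,0,1],[0,0,-0.001,0.012,0.05,0,1]]]'

```text
time_s: 13.03
ee_pos: [0.5655, 0.0201, 0.081]
eef_rot: [3.141, -0.001, 1.706]
force: [1.3, 0.9, -3.5]
grip_width: 0.0139
```

```bash
python3 - <<'E'
from ov import *
plan(tcp("rack",-5-12,-45-1,.0808),tcp("rack",-5-12,-43-1,.0808))
save("wrist","w11");save("side","s11")
crop("s11",180,90,180,150,4,"s11c");crop("w11",240,0,280,280,2.8,"w11c")
E
```

```text
t 13.03 p [0.5655 0.0201 0.081 ] rot [ 3.1407e+00 -6.0000e-04  1.7062e+00] F [ 1.3  0.9 -3.5] w 0.0139
[0.0006, -0.0004, 0.0019, -0.0014, 0.0136, 0.0004]
[0.0006, -0.0004, 0.0019, 0.0026, 0.0136, 0.0004]
```

View pics/w11c.png

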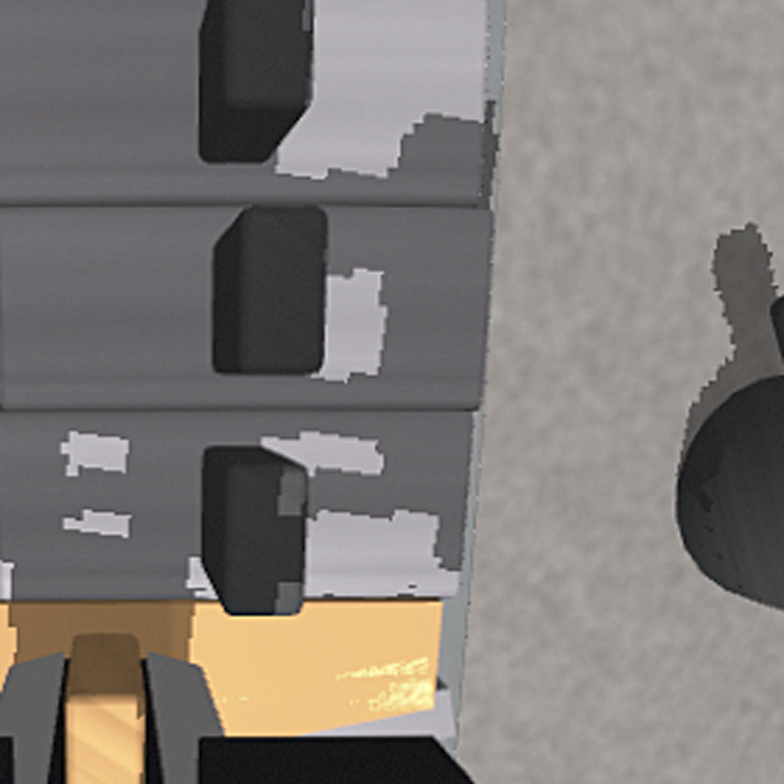

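View pics/s11c.png

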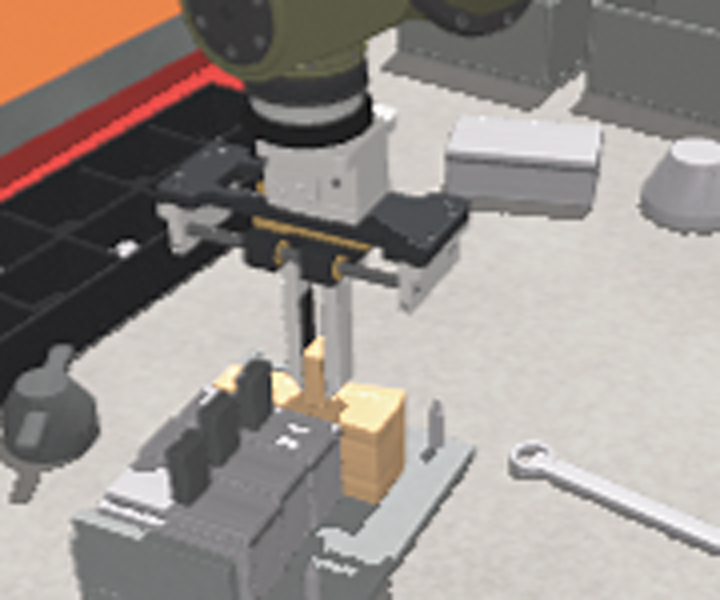

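>>> servo_tool --moves '[[[0,0,0,0.001,0.005,0,1],[0,0,0,0.002,0.01,0,1],[0,0,0,0.003,0.014,0,1],[0,0,0,0.003,0.014,0,1],[0,0,0,0.003,0.014,0,1]]]'

```text
time_s: 13.55
ee_pos: [0.5721, 0.0224, 0.0811]
eef_rot: [3.141, -0.001, 1.706]
force: [0.7, -2.6, -1.9]
grip_width: 0.0139
```

>>> servo_tool --moves '[[[0,0,0,0.0005,0.002,0,1],[0,0,0,0.001,0.004,0,1],[0,0,0,0.001,0.004,0,1]]]'

```text
time_s: 13.8
ee_pos: [0.5733, 0.0229, 0.0809]
eef_rot: [-3.14, -0.0, 1.706]
force: [-7.4, -5.4, 1.8]
grip_width: 0.0141
```

```bash
python3 - <<'E'
from ov import *
plan(tcp("rack",-5-12,-45-1,.0808),tcp("rack",-5-12,-43-1,.0808))
save("wrist","w12");save("side","s12")
crop("s12",180,90,180,150,4,"s12c");crop("w12",240,0,280,280,2.8,"w12c")
E
```

```text
t 13.8 p [0.5733 0.0229 0.0809] rot [-3.1400e+00 -2.0000e-04  1.7061e+00] F [-7.4 -5.4  1.8] w 0.0141
[-0.001, -0.0001, 0.0019, -0.0048, -0.0024, 0.0003]
[-0.001, -0.0001, 0.0019, -0.0008, -0.0024, 0.0003]
```

View pics/w12c.png

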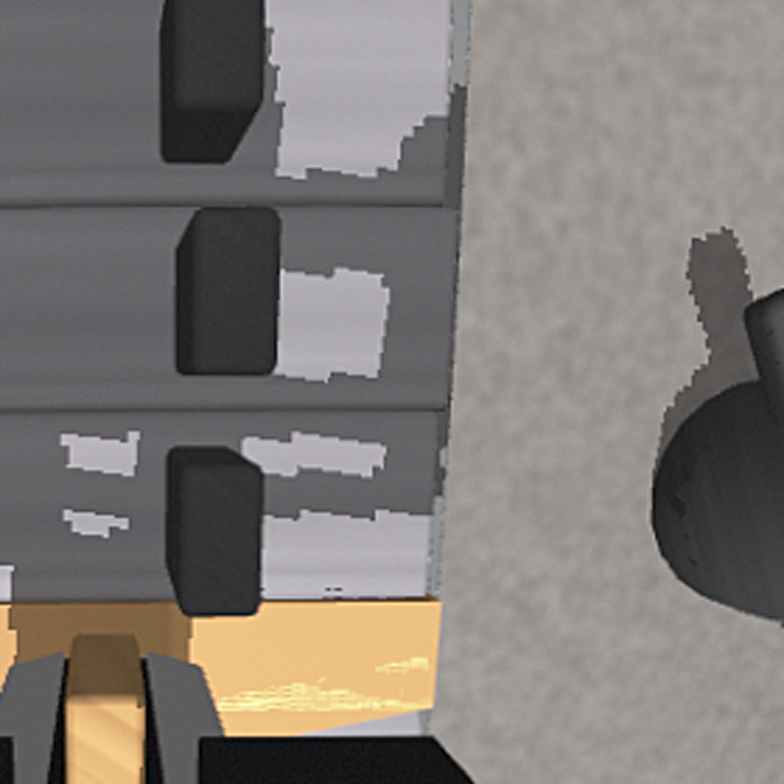

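>>> servo_tool --moves '[[[0,0,0,-0.001,0,0,1],[0,0,0,-0.001,0,0,1],[0,0,0,-0.001,0,0,0.5],[0,0,0,-0.001,0,0,0.5],[0,0,0,-0.001,0,0,0.5],[0,0,0,-0.001,0,0,0.5],[0,0,0,-0.001,0,0,0.5],[0,0,0,-0.001,0,-0.06,0.3],[0,0,0,-0.001,0,-0.14,0.2],[0,0,0,-0.001,0,-0.22,0],[0,0,0,-0.001,0,-0.24,0],[0,0,0,-0.001,0,-0.24,0]]]'

```text
time_s: 14.9
ee_pos: [0.5748, 0.0224, 0.2046]
eef_rot: [3.137, 0.001, 1.706]
force: [0.2, -0.2, 0.1]
grip_width: 0.0769
```

```bash
python3 - <<'E'
from ov import *
plan(tcp("gate",0,0,.2))
save("wrist","w13");save("side","s13")
r=P["rack"]; it=rackitems(r,(73,33,-7)); w=place(r,mm([[-5,-45,0]]))[0]; wp=[w[0],w[1],r[2],.012]
it+=[(wp,[[60,18,60],[60,-6,60],[-60,-30,60],[-60,18,60]])]
overlay("s13",it,180,120,150,130,5,"s13c");overlay("w13",it,140,0,300,280,2.6,"w13c")
E
```

```text
t 14.9 p [0.5748 0.0224 0.2046] rot [3.1367e+00 6.0000e-04 1.7061e+00] F [ 0.2 -0.2  0.1] w 0.0769
[0.0031, 0.0005, -0.0374, 0.5474, -0.1251, 0.0082]
```

View pics/w13c.png

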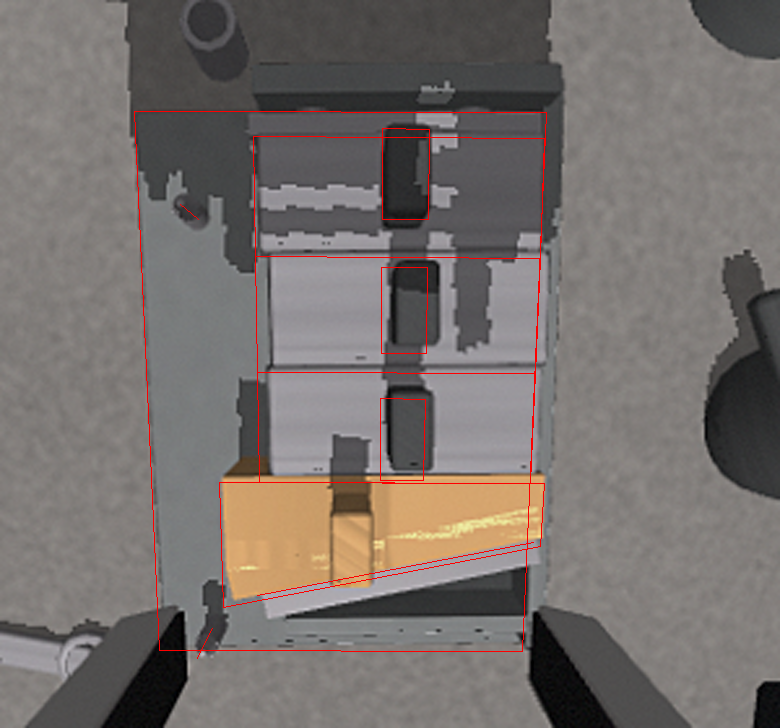

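View pics/s13c.png

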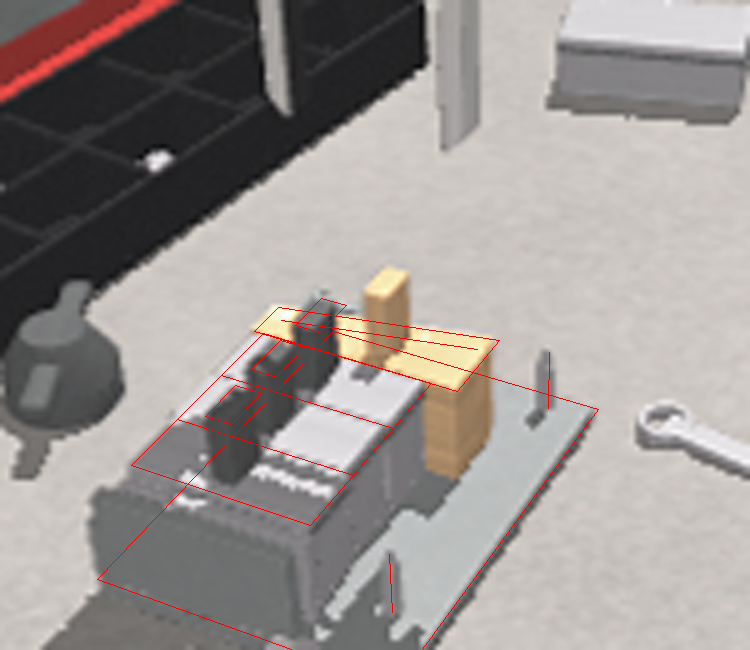

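```bash
python3 - <<'E'
from ov import *
it=rackitems(P["rack"],())
overlay("w13",it,190,55,50,50,8,"a");overlay("w13",it,195,210,50,50,8,"b")
overlay("s13",it,240,215,40,50,8,"c");overlay("s13",it,270,180,40,50,8,"d")
r=[cv2.imread(f"pics/{k}.png") for k in "abcd"]
cv2.imwrite("pics/pins.png",np.hstack([cv2.resize(x,(400,400))[:, :] for x in r[:2]])); cv2.imwrite("pics/pins2.png",np.hstack(r[2:]))
# clean
cv2.imwrite("pics/pinsc.png",np.hstack([cv2.resize(cv2.imread("pics/w13.png")[y:y+50,x:x+50],None,fx=8,fy=8,interpolation=cv2.INTER_CUBIC) for x,y in((190,55),(195,210))]))
E
```

```text
(no output)
```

View pics/pins.png

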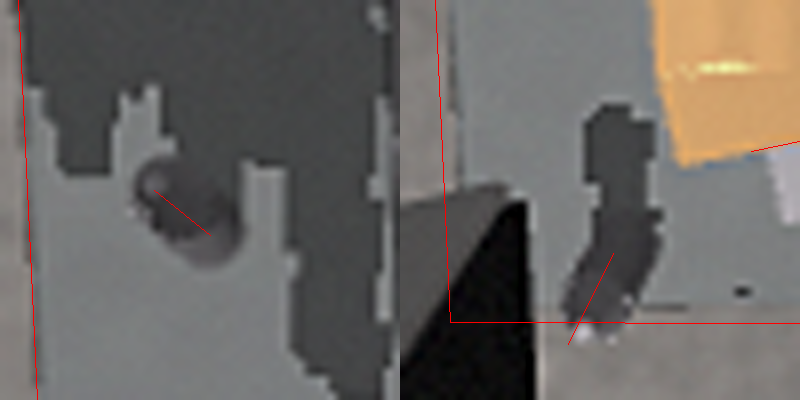

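View pics/pins2.png

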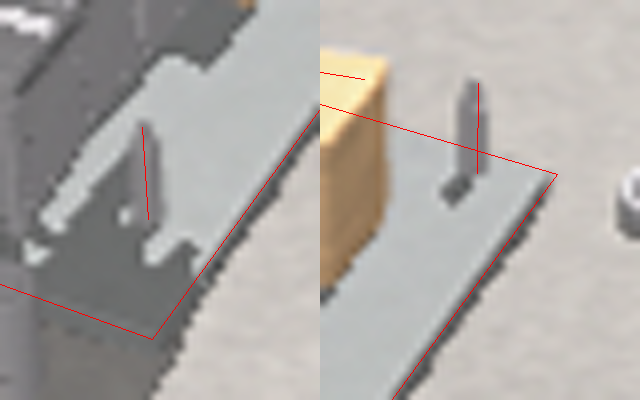

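View pics/pinsc.png

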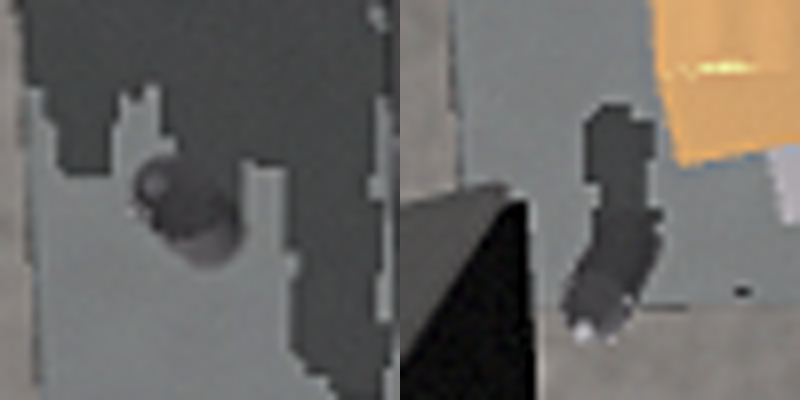

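```bash
python3 - <<'E'
from ov import *
T=load("t1");S=load("s1");W=load("w13");W4=load("w4")
cp=lambda x0,y0,s,pts:(np.array(pts,float)+.5)/s-.5+[x0,y0]
top=(T,mm([[-105,117,12],[-105,-115,12],[-53,-72.6,64],[54,-51.2,64]]),cp(225,160,8,[[155,603],[715,533],[602,397],[520,142]]))
side=(S,mm([[-105,117,12],[-105,-115,12],[-53,-72.6,64],[54,-51.2,64],[-80,74,50],[-80,-104,50]]),cp(190,165,5.4,[[372,495],[588,203],[462,126],[248,98],[368,356],[535,136]]))
wr=(W,mm([[-80,74,50],[-80,74,12],[-80,-104,50],[-80,-104,12]]),np.r_[cp(190,55,8,[[153,184],[207,240]]),cp(195,210,8,[[184,329],[232,240]])])
for o in ([wr],[top,side,wr],[side,wr],[top,side]):
    p,r=fit(o,P["rack"]); print(p.round(4),np.degrees(p[2]).round(2),np.abs(r).max().round(1))
    h=place(p,mm([[-80,-15,0]]))[0]; print(" gate_home",h.round(4))
p,r=fit([wr],P["rack"]); print(r.reshape(-1,2).round(1).tolist())
E
```

```text
[0.5837 0.0705 0.1478] 8.47 1.6
 gate_home [0.5068 0.0439 0.    ]
[0.5836 0.0696 0.1422] 8.15 1.6
 gate_home [0.5065 0.0434 0.    ]
[0.5837 0.0698 0.1446] 8.29 1.6
 gate_home [0.5067 0.0435 0.    ]
[0.5832 0.0682 0.1324] 7.58 1.5
 gate_home [0.5058 0.0428 0.    ]
[[-0.1, -0.3], [0.1, -1.6], [0.3, 1.0], [-0.3, 0.8]]
```

```bash
python3 - <<'E'
from ov import *
P["rack"]=np.array([.5837,.0701,.1455]); np.savez("poses.npz",**P)
w=place([*loc("rack",0,0),P["rack"][2]],[[0,0,0]])
c,s=np.cos(.1455),np.sin(.1455); d=np.array([.5733,.0229])-P["rack"][:2]; q=np.array([c*d[0]+s*d[1],-s*d[0]+c*d[1]])*1000; print("wedge in rack",q+[12,1])
plan(tcp("rack",-80,-80,.22))
E
```

```text
wedge in rack [ -5.13350294 -44.19339639]
t 15.0 p [0.5733 0.0224 0.2002] rot [-3.1399e+00 -4.0000e-04  1.7060e+00] F [ 0.2 -1.  -0.9] w 0.0847
[-0.0011, -0.0002, -0.0065, -0.0699, -0.1249, -0.0394]
```

>>> servo_tool --moves '[[[-0.001,0,-0.0065,-0.07,-0.125,-0.04,0],[-0.001,0,-0.0065,-0.07,-0.125,-0.04,0],[-0.001,0,-0.0065,-0.07,-0.125,-0.04,0],[-0.001,0,-0.0065,-0.07,-0.125,-0.04,0],[-0.001,0,-0.0065,-0.07,-0.125,-0.04,0],[-0.001,0,-0.0065,-0.07,-0.125,-0.04,0]]]'

```text
time_s: 15.5
ee_pos: [0.5163, -0.0203, 0.2191]
eef_rot: [-3.14, -0.001, 1.717]
force: [0.8, -0.3, -0.7]
grip_width: 0.0942
```

```bash
python3 - <<'E'
from ov import *
plan(tcp("gate",0,0,.2))
save("wrist","w14")
overlay("w14",rackitems(P["rack"],(73,33,-7)),140,0,300,280,2.6,"w14c")
E
```

```text
t 15.5 p [ 0.5163 -0.0203  0.2191] rot [-3.1397e+00 -9.0000e-04  1.7167e+00] F [ 0.8 -0.3 -0.7] w 0.0942
[-0.0012, -0.0006, -0.0307, 0.616, 0.0089, 0.0388]
```

View pics/w14c.png

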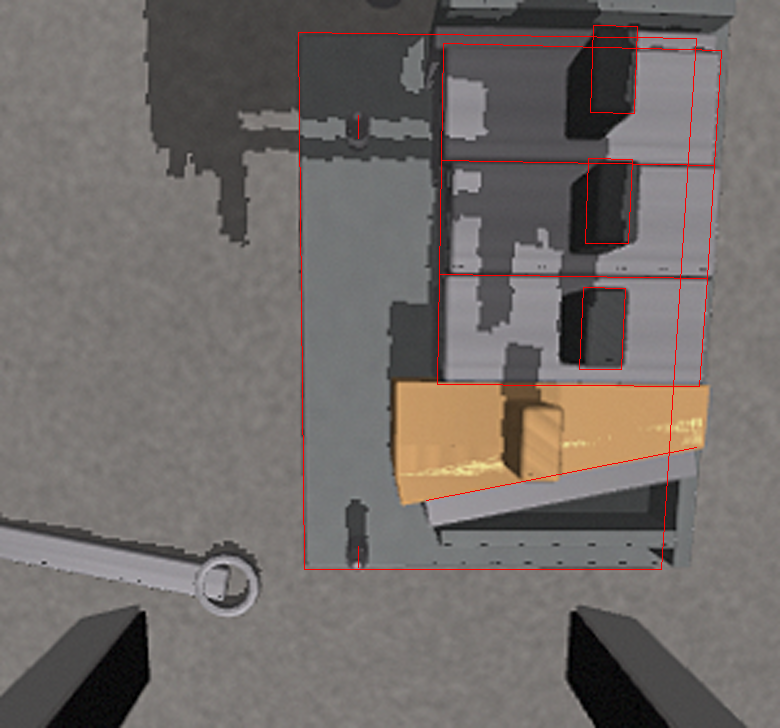

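>>> servo_tool --moves '[[[-0.001,-0.001,-0.031,0.616,0.009,0.04,0],[-0.001,-0.001,-0.031,0.616,0.009,0.04,0],[-0.001,-0.001,-0.031,0.616,0.009,0.04,0],[-0.001,-0.001,-0.031,0.616,0.009,0.04,0],[-0.001,-0.001,-0.031,0.616,0.009,0.04,0],[-0.001,-0.001,-0.031,0.616,0.009,0.04,0],[-0.001,-0.001,-0.031,0.616,0.009,0.04,0],[-0.001,-0.001,-0.031,0.616,0.009,0.04,0],[-0.001,-0.001,-0.031,0.616,0.009,0.04,0],[-0.001,-0.001,-0.031,0.616,0.009,0.04,0],[-0.001,-0.001,-0.031,0.616,0.009,0.04,0]]]'

```text
time_s: 16.47
ee_pos: [0.476, 0.2848, 0.199]
eef_rot: [-3.141, 0.001, 1.766]
force: [0.3, -0.2, -0.0]
grip_width: 0.0937
```

```bash
python3 - <<'E'
from ov import *
plan(tcp("gate",0,0,.2),tcp("gate",0,0,.076))
save("wrist","w15")
g=P["gate"]
t=np.linspace(0,2*np.pi,24)
it=[(g,bx(-5,5,-78,78,60)),(g,bx(-5,5,-15,15,112))]+[(g,np.c_[7.5*np.cos(t),k+7.5*np.sin(t),0*t+40]) for k in(-89,89)]
overlay("w15",it,140,0,300,300,2.6,"w15c")
E
```

```text
t 16.47 p [0.476  0.2848 0.199 ] rot [-3.1407e+00  1.0000e-03  1.7657e+00] F [ 0.3 -0.2 -0. ] w 0.0937
[-0.0006, 0.0007, 0.0005, 0.0008, -0.0002, -0.0019]
[-0.0006, 0.0007, 0.0005, 0.0011, 0.0001, 0.2461]
```

View pics/w15c.png

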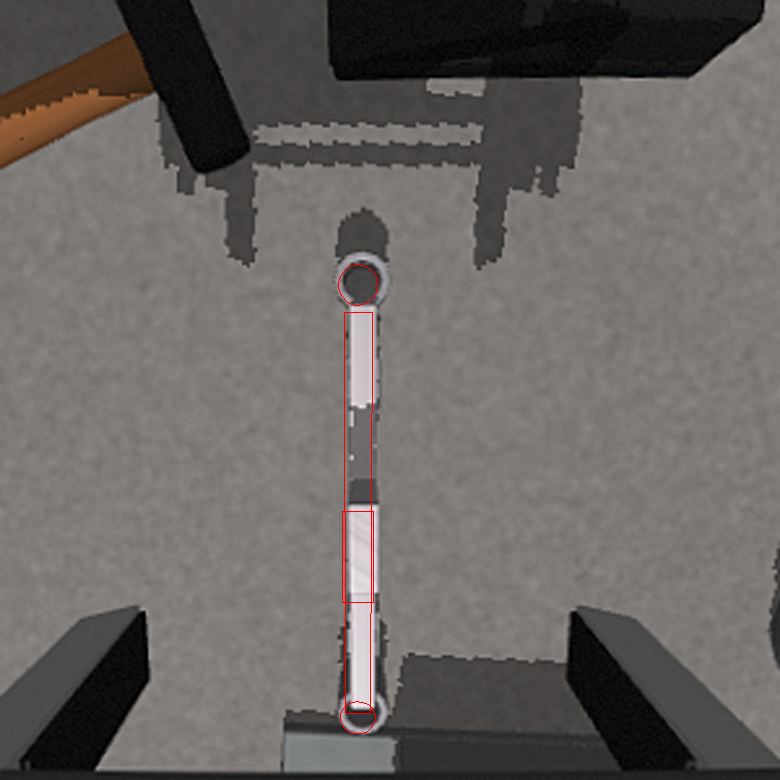

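```bash
python3 - <<'E'
from ov import *
c=load("w15"); cp=lambda pts:(np.array(pts,float)+.5)/2.6-.5+[140,0]
p,r=fit([(c,mm([[0,89,40],[0,-89,40],[-5,15,112],[5,15,112],[5,-15,112],[-5,-15,112]]),cp([[362,281],[362,712],[348,504],[378,504],[377,594],[346,594]]))],P["gate"])
print(p,np.degrees(p[2]),r.reshape(-1,2).round(1).tolist())
P["gate"]=p;np.savez("poses.npz",**P)
plan(tcp("gate",0,0,.076))
E
```

```text
[0.47694996 0.28766751 0.19428849] 11.131910495405275 [[-0.1, -1.0], [-0.3, 0.2], [-0.5, -0.1], [0.1, -0.1], [0.3, 0.4], [0.4, 0.4]]
t 16.52 p [0.4762 0.2844 0.1993] rot [-3.1410e+00  9.0000e-04  1.7649e+00] F [-0.1  0.2 -0.2] w 0.0941
[-0.0004, 0.0006, -0.0001, 0.0063, 0.0029, 0.2465]
```

>>> servo_tool --moves '[[[0,0.0005,0,0.006,0.002,0.07,0.3],[0,0.0005,0,0.006,0.002,0.14,0.5],[0,0.0005,0,0.006,0.002,0.21,0.5],[0,0.0005,0,0.006,0.002,0.24,0.5],[0,0.0005,0,0.006,0.002,0.2465,0.5],[0,0.0005,0,0.006,0.002,0.2465,0.5],[0,0.0005,0,0.006,0.002,0.2465,1],[0,0.0005,0,0.006,0.002,0.2465,1],[0,0.0005,0,0.006,0.002,0.2465,1],[0,0.0005,0,0.006,0.002,0.2465,1],[0,0.0005,0,0.006,0.002,0.2465,1],[0,0.0005,0,0.006,0.002,0.2465,1]]]' --squeeze 25

```text
time_s: 17.52
ee_pos: [0.4767, 0.2875, 0.0764]
eef_rot: [-3.142, -0.0, 1.765]
force: [-0.2, 0.2, 0.8]
grip_width: 0.017
```

>>> servo_tool --moves '[[[0,0,0,0,0,0,1],[0,0,0,0,0,0,1],[0,0,0,0,0,0,1],[0,0,0,0,0,0,1]]]'

```text
time_s: 17.85
ee_pos: [0.4767, 0.2876, 0.0765]
eef_rot: [3.141, -0.0, 1.765]
force: [0.6, 0.3, 2.2]
grip_width: 0.0096
```

```bash
python3 - <<'E'
from ov import *
from station import get_obs
o=get_obs(); p=o["ee_pos"]; g=P["gate"]; yaw=o["eef_rot"][2]-np.pi/2
d=g[:2]-p[:2]; print("gate rel tcp, tool yaw frame", (R.from_euler("z",-yaw).apply([*d,0])*1000).round(2), np.degrees(g[2]-yaw))
plan((p[0],p[1],.19,o["eef_rot"][2]),tcp("rack",-80,-15,.19),tcp("rack",-80,-15,.16))
E
```

```text
gate rel tcp, tool yaw frame [0.25 0.06 0.  ] 0.014622224645841305
t 17.85 p [0.4767 0.2876 0.0765] rot [ 3.1415e+00 -1.0000e-04  1.7648e+00] F [0.6 0.3 2.2] w 0.0096
[0.0001, -0.0001, -0.0, 0.0, 0.0, -0.227]
[0.0001, -0.0001, 0.0309, -0.4902, -0.0352, -0.2271]
[0.0001, -0.0001, 0.0309, -0.4902, -0.0352, -0.1671]
```

>>> servo_tool --moves '[[[0,0,0,0,0,-0.08,1],[0,0,0,0,0,-0.16,1],[0,0,0,0,0,-0.23,1],[0,0,0.031,-0.06,-0.004,-0.24,1],[0,0,0.031,-0.49,-0.035,-0.24,1],[0,0,0.031,-0.49,-0.035,-0.24,1],[0,0,0.031,-0.49,-0.035,-0.24,1],[0,0,0.031,-0.49,-0.035,-0.24,1],[0,0,0.031,-0.49,-0.035,-0.24,1],[0,0,0.031,-0.49,-0.035,-0.24,1],[0,0,0.031,-0.49,-0.035,-0.24,1],[0,0,0.031,-0.49,-0.035,-0.24,1]]]'

```text
time_s: 18.85
ee_pos: [0.5066, 0.0438, 0.1961]
eef_rot: [-3.141, -0.001, 1.715]
force: [0.2, 0.4, -3.8]
grip_width: 0.0096
```

```bash
cat > g.py <<'E'
from ov import *
from station import get_obs
def gitems(dz=.0765):
    o=get_obs(); p=o["ee_pos"]; yaw=o["eef_rot"][2]-np.pi/2; g=[p[0],p[1],yaw,p[2]-dz]
    t=np.linspace(0,2*np.pi,24)
    return [(g,bx(-5,5,-78,78,60)),(g,bx(-5,5,-15,15,112))]+[(g,np.c_[7.5*np.cos(t),k+7.5*np.sin(t),0*t+z]) for k in(-89,89) for z in (0,40)]
E
python3 - <<'E'
from g import *
plan(tcp("rack",-80,-15,.14),tcp("rack",-80,-15,.09))
save("wrist","w16");save("side","s16")
it=gitems()+rackitems(P["rack"],())
overlay("w16",it,140,0,300,300,2.6,"w16c");overlay("s16",it,190,120,150,130,5,"s16c")
E
```

```text
t 18.85 p [0.5066 0.0438 0.1961] rot [-3.1409e+00 -5.0000e-04  1.7151e+00] F [ 0.2  0.4 -3.8] w 0.0096
[-0.0004, -0.0003, -0.0008, -0.0005, 0.0003, 0.1122]
[-0.0004, -0.0003, -0.0008, -0.0005, 0.0004, 0.2122]
```

View pics/w16c.png

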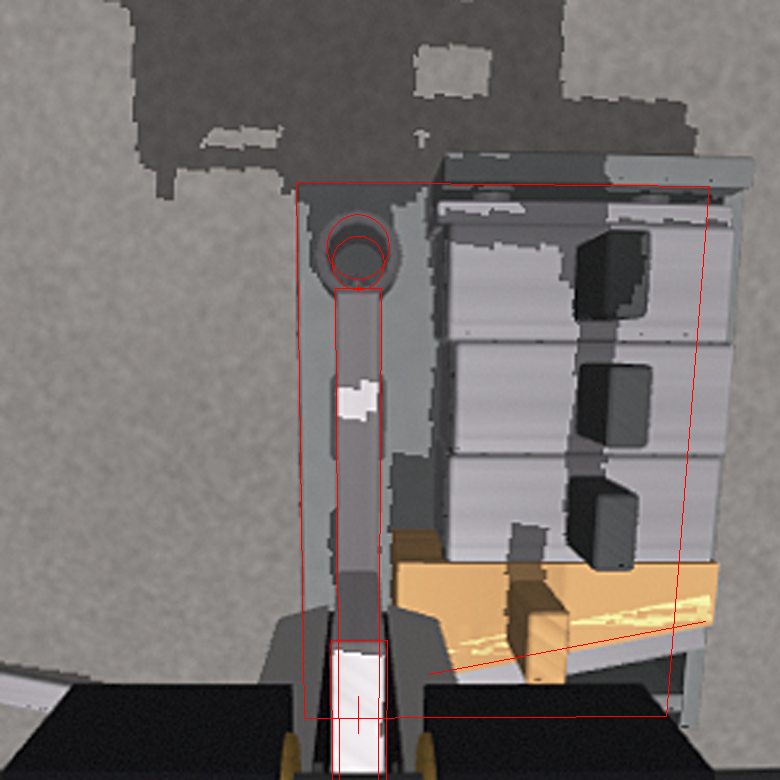

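View pics/s16c.png

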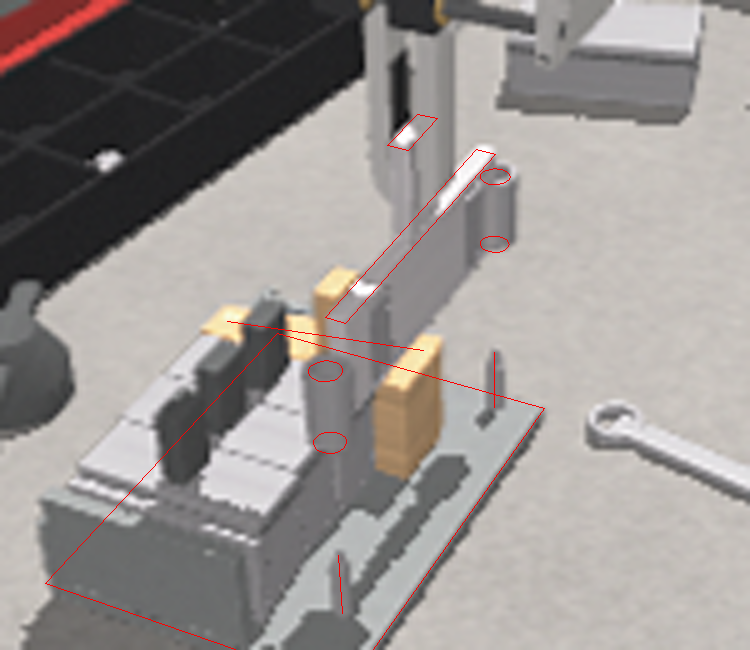

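```bash
python3 - <<'E'
from g import *
overlay("w16",gitems(),250,70,60,60,10,"w16k")
crop("s16",240,180,30,40,12,"x1");crop("s16",275,140,30,40,12,"x2")
overlay("s16",gitems(),240,180,30,40,12,"x1");overlay("s16",gitems(),275,140,30,40,12,"x2")
cv2.imwrite("pics/s16k.png",np.hstack([cv2.imread("pics/x1.png"),cv2.imread("pics/x2.png")]))
E
```

```text
(no output)
```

View pics/w16k.png

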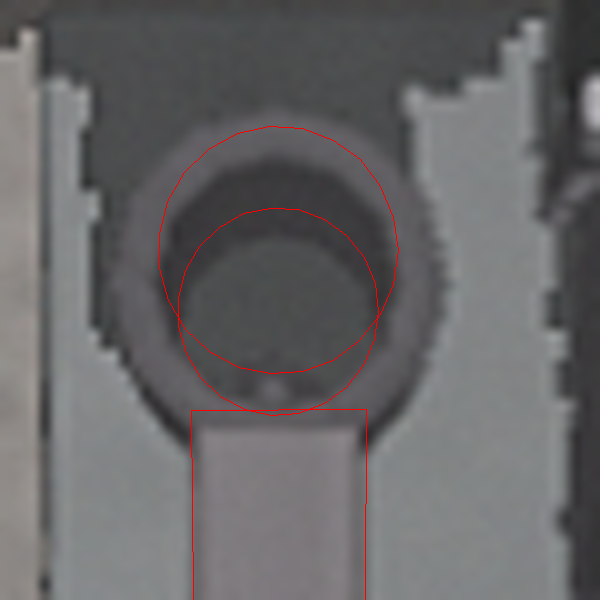

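View pics/s16k.png

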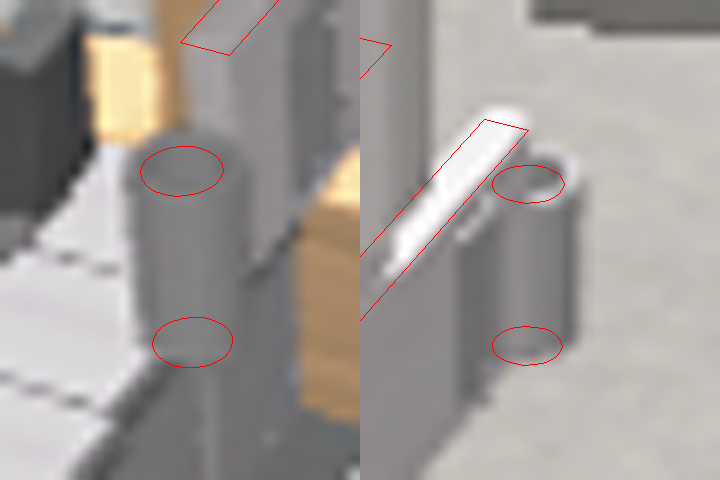

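>>> servo_tool --moves '[[[0,0,-0.001,0.0025,0,0.03,1],[0,0,-0.001,0.0025,0,0.08,1],[0,0,-0.001,0.0025,0,0.11,1],[0,0,-0.001,0.0025,0,0.112,1],[0,0,-0.001,0.0025,0,0.112,1],[0,0,-0.001,0.0025,0,0.112,1]]]'

```text
time_s: 19.45
ee_pos: [0.5068, 0.0469, 0.1413]
eef_rot: [3.141, -0.0, 1.72]
force: [-0.7, -0.0, -3.7]
grip_width: 0.0098
```

```bash
python3 - <<'E'
from g import *
plan(tcp("rack",-80,-13.4,.09),tcp("rack",-80,-13.4,.08))
save("wrist","w17");save("side","s17")
it=gitems()+rackitems(P["rack"],())
overlay("w17",it,250,70,60,60,10,"w17k");crop("s17",190,120,150,130,5,"s17c")
E
```

```text
t 19.45 p [0.5068 0.0469 0.1413] rot [ 3.1408e+00 -3.0000e-04  1.7200e+00] F [-0.7 -0.  -3.7] w 0.0098
[0.0005, -0.0002, 0.0024, -0.0031, -0.0011, 0.1025]
[0.0005, -0.0002, 0.0024, -0.0031, -0.0012, 0.1225]
```

View pics/w17k.png

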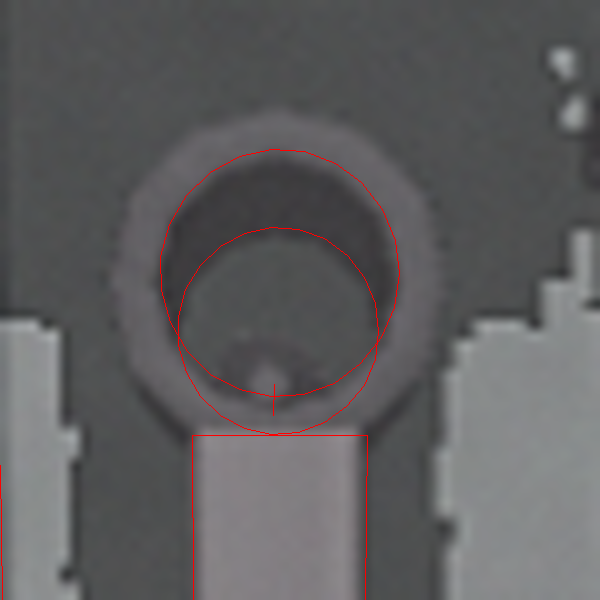

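View pics/s17c.png

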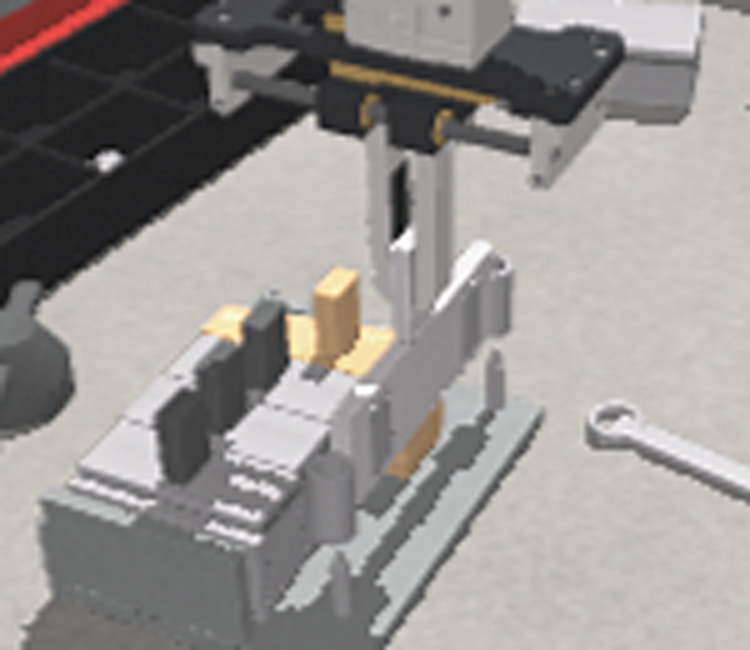

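>>> servo_tool --moves '[[[0,0,0.001,-0.002,-0.001,0.0,1],[0,0,0.001,-0.002,-0.001,0.01,1],[0,0,0.001,-0.002,-0.001,0.025,1],[0,0,0.001,-0.002,-0.001,0.04,1],[0,0,0.001,-0.002,-0.001,0.045,1],[0,0,0.001,-0.002,-0.001,0.045,1]]]'

```text
time_s: 20.05
ee_pos: [0.5061, 0.0454, 0.1178]
eef_rot: [-3.141, -0.0, 1.718]
force: [-0.1, -0.5, -3.4]
grip_width: 0.0096
```

```bash
python3 - <<'E'
from g import *
plan(tcp("rack",-80,-13.4,.0885))
save("wrist","w18");save("side","s18")
crop("w18",250,70,60,60,6,"w18k");crop("s18",220,160,90,90,6,"s18c")
E
```

```text
t 20.05 p [0.5061 0.0454 0.1178] rot [-3.1412e+00 -4.0000e-04  1.7178e+00] F [-0.1 -0.5 -3.4] w 0.0096
[-0.0003, -0.0003, 0.001, -0.0005, 0.0008, 0.0586]
```

View pics/w18k.png

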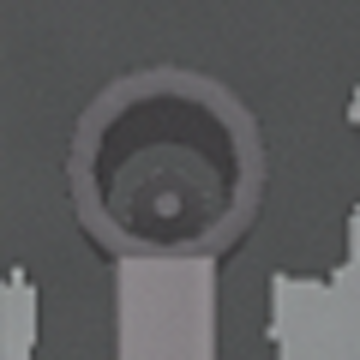

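View pics/s18c.png

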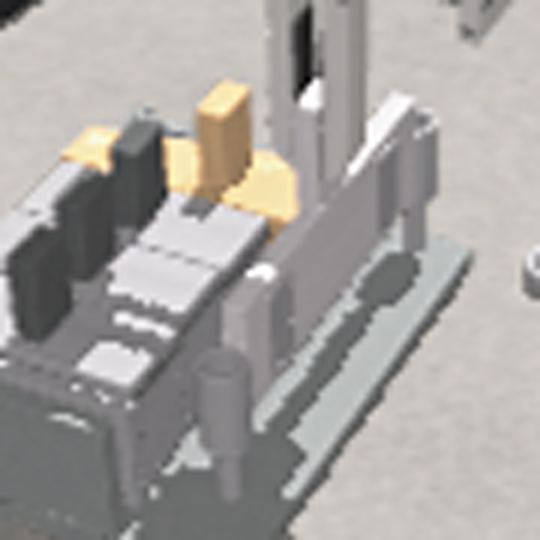

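>>> servo_tool --moves '[[[0,0,0,0,0.0005,0.015,1],[0,0,0,0,0.0005,0.03,1],[0,0,0,0,0.0005,0.045,1],[0,0,0,0,0.0005,0.055,1],[0,0,0,0,0.0005,0.058,1],[0,0,0,0,0.0005,0.058,1],[0,0,0,0,0.0005,0.058,1]]]'

```text
time_s: 20.73
ee_pos: [0.5069, 0.0455, 0.0898]
eef_rot: [3.14, -0.0, 1.718]
force: [-0.2, 0.2, -3.0]
grip_width: 0.01
```

```bash
python3 - <<'E'
from g import *
plan(tcp("rack",-80,-13.4,.0885))
save("side","s19")
crop("s19",220,160,90,90,6,"s19c")
E
```

```text
t 20.73 p [0.5069 0.0455 0.0898] rot [ 3.1404e+00 -2.0000e-04  1.7179e+00] F [-0.2  0.2 -3. ] w 0.01
[0.0008, -0.0002, 0.001, -0.0004, -0.0009, 0.0026]
```

View pics/s19c.png

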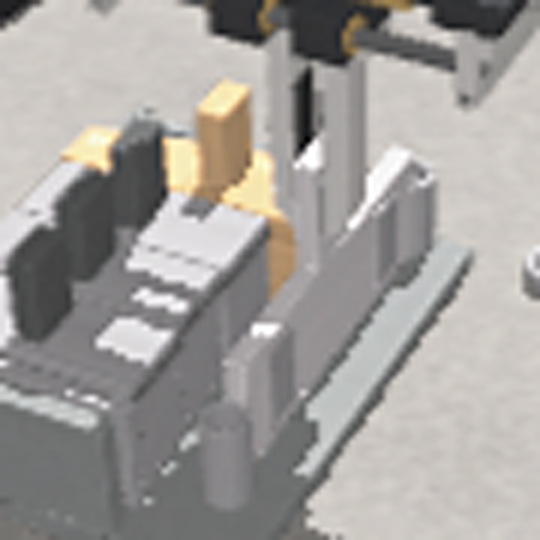

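>>> servo_tool --moves '[[[0,0,0,0,0,0.002,1],[0,0,0,0,0,0.002,1],[0,0,0,0,0,0.002,0.6],[0,0,0,0,0,0.002,0.6],[0,0,0,0,0,0.002,0.6],[0,0,0,0,0,0.002,0.6],[0,0,0,0,0,0.002,0.6],[0,0,0,0,0,-0.04,0.5],[0,0,0,0,0,-0.12,0.5],[0,0,0,0,0,-0.2,0.5],[0,0,0,0,0,-0.24,0.5],[0,0,0,0,0,-0.24,0.5]]]'

```text
time_s: 21.78
ee_pos: [0.5085, 0.0455, 0.2149]
eef_rot: [3.132, 0.001, 1.718]
force: [0.7, 0.2, 0.5]
grip_width: 0.047
```

>>> servo_tool --moves '[[[0,0,0,-0.3,0,-0.1,0.5],[0,0,0,-0.3,0,-0.1,0.5],[0,0,0,-0.3,0,-0.1,0.5],[0,0,0,-0.3,0,-0.1,0.5],[0,0,0,-0.3,0,-0.1,0.5],[0,0,0,-0.3,0,-0.1,0.5],[0,0,0,-0.3,0,-0.1,0.5]]]'

```text
time_s: 22.37
ee_pos: [0.5297, -0.1024, 0.2639]
eef_rot: [3.134, -0.0, 1.718]
force: [0.3, 0.7, -0.2]
grip_width: 0.0468
```

```bash
python3 - <<'E'
from ov import *
plan()
r=P["rack"]; h=place(r,mm([[-80,-15,0]]))[0]; g=[h[0],h[1],r[2],.012]; t=np.linspace(0,2*np.pi,24)
w=place(r,mm([[-5,-45,0]]))[0]; wp=[w[0],w[1],r[2],.012]
it=[(g,bx(-5,5,-78,78,60)),(g,bx(-5,5,-15,15,112))]+[(g,np.c_[7.5*np.cos(t),k+7.5*np.sin(t),0*t+40]) for k in(-89,89)]+rackitems(r,(73,33,-7))+[(wp,[[60,18,60],[60,-6,60],[-60,-30,60],[-60,18,60]])]
for n,a in (("wrist","w20"),("side","s20"),("top","t20")): save(n,a)
overlay("w20",it,120,0,300,280,2.6,"w20c");overlay("s20",it,190,155,120,110,6,"s20c");overlay("t20",it,215,150,120,95,6,"t20c")
E
```

```text
t 22.37 p [ 0.5297 -0.1024  0.2639] rot [ 3.1337 -0.      1.7177] F [ 0.3  0.7 -0.2] w 0.0468
```

View pics/w20c.png

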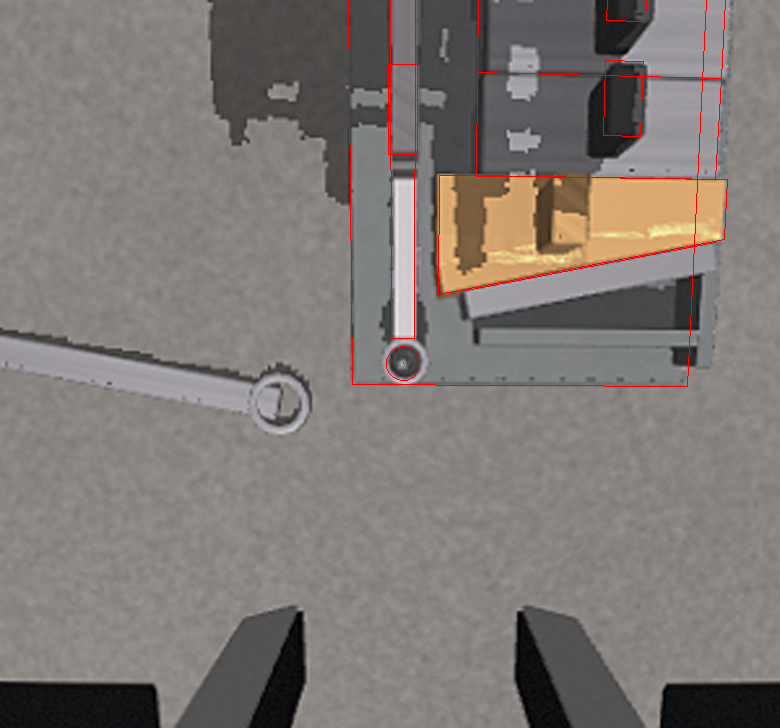

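View pics/s20c.png

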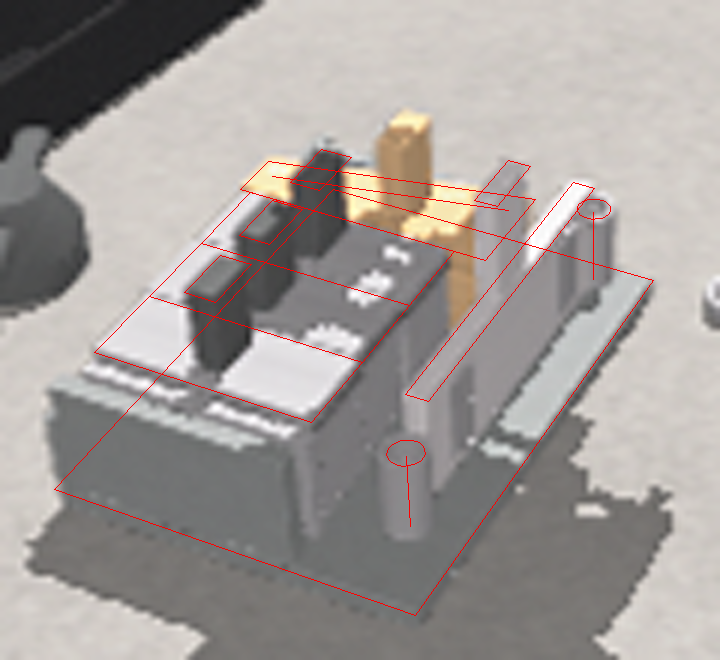

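View pics/t20.png

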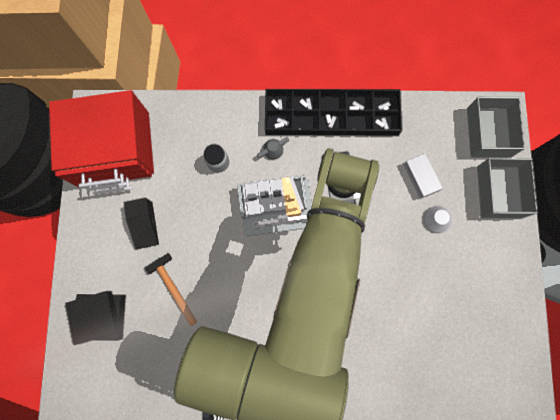

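>>> servo_tool --moves '[[[0,0,0,0,0,0,0.5],[0,0,0,0,0,0,0.5],[0,0,0,0,0,0,0.5]]]'

```text
time_s: 22.77
ee_pos: [0.5298, -0.1012, 0.2643]
eef_rot: [3.133, 0.0, 1.72]
force: [-0.3, 0.3, 0.2]
grip_width: 0.0471
```

```bash
python3 -c "
from station import *
print(hand_in())"
```

```text
the job is handed in; nothing more can be done
None
```

The rack is ready for the road. The third box is in the row, the wedge is driven home against the back wall, and the gate hangs on both pins. I handed in at about 23 s of the 72 s allowed; no verdict was reported.

- **Row and wedge:** I set the third box down and pushed it up to close the row. Then I drove the wedge in along the cheek, holding it by its rib, until the back wall pushed back with about 7 N. Working from the arm's position, the wedge is at about x −5, y −44 mm, against home at −5, −45 mm. The boxes line up with y = 73, 33 and −7 mm in the wrist picture, so the end plate is pressed back about 6 mm. The second and third boxes sit about 3 mm towards the back wall, inside the 15 mm limit.
- **Gate:** I lowered it onto the pins with almost no side force. The last wrist picture shows one knuckle centred on its pin and the leaf on the gate-home outline. The side picture shows both knuckles down on the floor plate.
- **Other things on the bench:** none were touched, and they look unmoved in the last top picture. I did not measure this.

**Checks that disagreed:** my first rack position, from the top and side cameras, was about 2 mm and 0.9° off what the wrist camera and the cheek contact showed. I corrected it before hanging the gate. The arm's position readings also differed from the pictures by 1–2 mm, so I lined up the last knuckle by looking at the pin through its bore.

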